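# Hook a brake shoe return spring onto its anchor post with a spring puller

## Task

The parking-brake assembly lies on the bench with one shoe's return spring still unhooked. Pick up the spring puller from the grey rubber mat, catch the spring's loose hook with its pin, and gently stretch the hook over the top of the anchor post so that it sits down on the post under tension, without overstretching the spring, forcing the puller or handling the spring with the fingers. Then unhook the puller, lay it back on the mat and leave the other things on the bench alone.

Things in the scene. Friction and masses are not known exactly. Their poses are not given: they have to be found in the camera images.
- brake: Parking-brake assembly on a round dark steel backing plate (230 mm across, 6 mm thick) lying flat, fixed on the bench. Origin: centre of the plate's underside; +y points to the brake's top (anchor post), +z up. Two curved shoes of 97 mm outer radius: rims reach 31 mm above the bench, flat webs 20 mm. The left shoe's spring (-x) is on the post already; the right one (+x) is to be hooked.
- anchor_post (a point): Nominal centre of the anchor, 26 mm above the bench, the height at which the hook belongs; 78 mm from the plate's centre, between the upper shoe ends. The post itself, an upright steel pin 9 mm across, is eccentric: its axis stands 4 mm from this point, in a direction that differs from brake to brake and is not measured. It does not turn under the spring's pull.
- spring_hole (a point): Where the loose return spring is held in the right shoe's web (on the spring's centre line, 26 mm above the bench, 98.5 mm from anchor_post). The spring swivels freely sideways about this point, and its free end can be lifted 20 mm with about 3 N; it drops back by itself; pressed down, it meets a firm stop about 3 mm lower.
- hook_seat (a point): Point in the spring's hook where the post's axis lies once seated, at the height of the wire's centre line. x points along the spring away from spring_hole, z up. At rest 70 mm from spring_hole, 24.5 to 32.5 mm short of the post. The spring gives from 4 N and takes 0.35 N more per mm (12.5 to 15.5 N on the post); stretched more than 42 mm (18.7 N) it is spoilt.
- puller_grip (a point): Centre of the puller's handle, half-way up. The puller lies on the mat: straight black plastic handle 100 mm long, 22 mm wide between flat sides, 30 mm high, a 32 mm wide guard 7 mm long at each end; then a cranked 6.4 mm steel rod, whose last 65 mm run level 14 mm above this point, and a pin. x runs from handle to pin, z up. Mass 0.11 to 0.22 kg, mostly handle.
- puller_tip (a point): Lower end of the puller's pin: 134 mm along x from puller_grip and 12 mm below it, 3 mm above the mat. The pin points down; its lower 11 mm are 4.4 mm thick, flat-ended, and fit the hook's nose; above them is a collar 9 mm across, which does not pass the nose but rests on the wire when the pin is right in.
- mat: Grey rubber mat, 130 mm (x) by 230 mm (y), 4 mm thick, fixed on the bench; the puller lies on it lengthwise. Origin at the centre of its underside.
- spray_can: Upright spray can, 62 mm across, 190 mm high, not part of the job. Origin at the centre of its base.
- grease_jar: Squat jar with a black lid, 72 mm across, 70 mm high, not part of the job. Origin at the centre of its base.
- wrench: Steel wrench 180 mm long lying on the bench, not part of the job. Origin at the middle of its underside, x along it.
- spring_hook: The free end of the loose return spring: its hook and shank, 3.2 mm steel wire. The origin lies at its rest position's hole end, 70 mm behind hook_seat: use hook_seat and hook_nose for its place.
- post_top (a point): Nominal centre at the height of the post's round top, 37.5 mm above the bench (post axis 4 mm off it). The hook's wire must clear this top. With the hook bearing on the post and the pin still in the nose, the puller is free of load along about 2 mm between the nose's end and the post: there it can be lifted out; farther towards the hole its collar runs against the post.
- hook_nose (a point): In the middle of the hook's nose, 8.5 mm beyond hook_seat along x. The hook is a flat, level, almost closed loop of 3.2 mm wire. Measured along x from hook_seat: -14 to -1 mm the opening is 13 mm wide (takes the post), then it narrows to the nose, 6.2 mm wide inside from +4 to +12 mm, round end with inner face at +13.4 and outer face at +16.6 mm. The puller's pin fits the nose, the post does not.
Mind the look-alikes: they are no part of the job. Several things look just like the part that bears puller_grip: the one meant starts farthest from the robot's base.

How it is judged:
On the way, in this order (a step that is already met when the one before it is completed fails the run):
1. the puller is picked up off the mat (height (world z) of puller_grip above 0.045 m), for 0.2 s.
2. the puller has hold of the hook and stretches the spring by 10 mm or more (distance between hook_seat and spring_hole above 0.08 m and contact force between puller and spring_hook above 4 N and contact force between the fingers and spring_hook below 0.5 N), for 0.2 s.
3. the hook sits down on the post and bears on it (distance between hook_seat and spring_hole above 0.092 m and horizontal distance between hook_seat and anchor_post below 0.007 m and height (world z) of hook_seat below 0.031 m and contact force between spring_hook and brake above 8 N), for 0.3 s.
At the end, for the whole second after the job is handed in: The hook is round the anchor post, bearing on it with over 8 N: hook seat over 92 mm from the spring hole, within 7 mm of the anchor's nominal centre and at most 5 mm above its proper height. The puller lies at rest on the mat, handle centre within about 15 mm of the mat, clear of the brake (all of step 3 and height (world z) of puller_grip between 0.012 and 0.024 m and linear speed of puller below 0.02 m/s and x of puller_grip in the frame of mat between -0.08 and 0.08 m and y of puller_grip in the frame of mat between -0.12 and 0.12 m and contact force between puller and mat above 0.3 N and contact force between puller and brake below 0.1 N and contact force between puller and spring_hook below 0.1 N); the robot touches nothing.
It fails at once if the spring is overstretched (more than 42 mm) (distance between hook_seat and spring_hole above 0.112 m).
It fails at once if the puller is forced against the brake or the hook (more than 20 N) (contact force between puller and brake above 20 N or contact force between puller and spring_hook above 20 N).
It fails at once if the fingers handle the spring (contact force between the fingers and spring_hook above 2 N).
It fails at once if a bystander (spray can, jar, wrench) is pushed more than 20 mm or knocked over (distance of any of spray_can, grease_jar, wrench from where it was at the start of the episode above 0.02 m or angle between any of spray_can, grease_jar's own z axis and vertical above 0.3 rad).
It also fails if it takes over 67 s, if anything falls off the work surface, if the arm or the gripper's body presses on something with over 40 N, if the wrist force passes 120 N, or if a joint passes its speed limit or range.

## Robot

A 6-joint arm with a two-finger parallel gripper is mounted at the origin on the work surface. World frame = base frame: x ahead of the robot, y to its left, z up, the work surface at z = 0. Lengths are in m, angles in rad, forces in N, time in s.
With the tool pointing down it reaches from about 0.35 to 0.775 m from the base axis. Payload 7.3 kg.
Tool frame: the origin (TCP) lies on the centre line of the jaws, within the pads' length; the fingertips stand 25 mm ahead of it and the grasp point (between the pads) lies 6 mm ahead of it; z points along the fingers, y is the direction in which the jaws open and shut (so a half turn about z gives the same grasp; the last joint's range is limited). The gripper opens to 92 mm and grips with 3 to 60 N. Pads are 19 mm wide; open, the fingers measure 130 mm over their backs; the gripper's body (75 mm by 190 mm) begins 47 mm behind the grasp point.
Start: joints at [-1.454, 0.342, 1.524, -0, 1.275, -0.146], TCP at [0.136, -0.507, 0.252] pointing down, gripper open.
Joint ranges: [-2.53, 2.53], [-0.77, 2.02], [0.04, 2.7], [-1, 4.14], [0.28, 2.66], [-3.11, 3.11]. Speed limits (rad/s): [2.57, 2.57, 3.14, 3.14, 3.14, 3.14].

## Interface

Orientations are given as [roll, pitch, yaw] about the fixed x, y, z axes, in that order (R = Rz(yaw) Ry(pitch) Rx(roll)).
In Python, from cell import telemetry, read_camera, workorder gives the robot as it stands.
- The arm moves only by the shell command python3 -m creep 'ROWS' [FORCE]. ROWS is JSON, one flat list of numbers, 5 for each row, row after row: the opening, from 0 (shut) to 1 (fully open), then the shift along the world's x, y, z in m, then the turn about the world's z in rad. A call has 1 to 12 rows; each row shifts and turns the pose as measured when the row begins; what a row does not reach is not made up. A row lasts 1/8 s, in which the tool goes at most 62.5 mm and 10.7 degrees, less where a joint would pass 70% of its speed; a pose out of reach is approached as far as the arm can. A call is refused whole if a number of a shift passes 0.0625 or a number of a turn 0.188, either way. A call with a gripper value outside its range is refused whole. The fingers move at their own pace and stop on an object; FORCE is the grip in N (left out, the last holds). Time passes only in rows, so rows that do not move let the fingers close. It gives the time, the measured TCP pose, the force and the opening at its end, in the units of the state.
- telemetry.observe(): the state, without advancing time (a new reading comes with each control period).
- read_camera(name): name is "side" or "top" or "wrist"; returns a dict with "image" (420x560x3 uint8, red, green, blue), "fovy" (degrees; the focal length in pixels is half the picture's height over the tangent of half this angle, whatever the lens; pixels are square), "cx", "cy" (the principal point, pixels), "R" (3x3) and "t" (3): a world point X has camera coordinates R X + t. Camera axes: x right, y down, z forward; pixel columns grow to the right and rows downward; lengths in m; the calibration is good to about 2 mm. A picture is of the moment at which its call begins. There is no depth.
- workorder.hand_in(): hands the job in, once; it reports no verdict.
The state is a dict: "time": time; "qpos": joint angles; "qvel": joint speeds; "joint_efforts": joint torques, N m; "tool_pos": TCP position; "tool_rot": TCP orientation; "contact_force": force on the tool from outside, world axes, zero at the start; "torque": the same for the moment, N m; "opening": finger opening in m.
Only numpy, scipy, OpenCV 4.12 (cv2) and the standard library are available. Lean on these libraries where they do the work, as an engineer would, in place of code of your own. Each camera call takes 0.05 s, during which the arm holds its last target.

## Working session

There is one attempt and no reset: what is moved stays moved. The work goes in short steps, Python scripts to look and compute and a shell command to move; the robot and the scene stay as the last step left them, time stands still between calls to the robot, and variables do not carry over. Pictures are saved under pics/ and viewed, and the job is handed in when it is done.

```bash
mkdir -p pics; ls; cat > h.py <<'E'
import numpy as np,cv2
from cell import telemetry, read_camera, workorder
def snap(n,f):
    c=read_camera(n); cv2.imwrite('pics/'+f+'.png',cv2.cvtColor(c['image'],cv2.COLOR_RGB2BGR)); np.save('pics/'+f+'.npy',c,allow_pickle=True); return c
def load(f): return np.load('pics/'+f+'.npy',allow_pickle=True).item()
def foc(c): return c['image'].shape[0]/2/np.tan(np.radians(c['fovy'])/2)
def ray(c,u,v):
    d=np.array([(u-c['cx'])/foc(c),(v-c['cy'])/foc(c),1.]);R=np.array(c['R']);t=np.array(c['t'])
    return -R.T@t, R.T@d
def onz(c,u,v,z):
    o,d=ray(c,u,v); return o+d*(z-o[2])/d[2]
def proj(c,X):
    p=np.array(c['R'])@np.array(X)+np.array(c['t']); return p[:2]/p[2]*foc(c)+[c['cx'],c['cy']]
def tri(c1,p1,c2,p2):
    o1,d1=ray(c1,*p1);o2,d2=ray(c2,*p2)
    s=np.linalg.lstsq(np.stack([d1,-d2],1),o2-o1,rcond=None)[0]
    a=o1+s[0]*d1;b=o2+s[1]*d2; return (a+b)/2,np.linalg.norm(a-b)
def crop(f,x0,y0,x1,y1,k,out):
    im=cv2.imread('pics/'+f+'.png')[y0:y1,x0:x1]
    cv2.imwrite('pics/'+out+'.png',cv2.resize(im,None,fx=k,fy=k,interpolation=cv2.INTER_CUBIC))
E
python3 - <<'E'
from h import *
for n in ['side','top','wrist']:
    c=snap(n,n+'0'); print(n,c['fovy'],c['cx'],c['cy'],np.round(-np.array(c['R']).T@np.array(c['t']),3),np.round(c['R'],3).tolist())
s=telemetry.observe(); print(s)
E
```

```text
pics
side 48.66810652490339 281.3774837304838 208.88531243664158 [0.119 0.755 0.623] [[-0.918, -0.397, -0.01], [-0.208, 0.502, -0.839], [0.338, -0.768, -0.544]]
top 42.761015267683185 268.01202659591553 209.25571181584624 [ 0.313 -0.018  1.372] [[0.003, -1.0, 0.0], [-0.994, -0.003, -0.113], [0.113, 0.0, -0.994]]
wrist 70.00740912530793 277.4685627321624 205.68232566558322 [ 0.214 -0.486  0.385] [[0.259, -0.966, -0.002], [-0.922, -0.248, 0.298], [-0.288, -0.076, -0.955]]
{'time': 0.15, 'qpos': array([-1.45398567e+00,  3.42558709e-01,  1.52478634e+00, -1.63690884e-05,
        1.27538512e+00, -1.46027336e-01]), 'qvel': array([-0.00075754, -0.00266447, -0.00278148,  0.00062723,  0.00078233,
        0.00039663]), 'joint_efforts': array([ 1.15269133e-03, -4.31469190e+01, -2.44354713e+01,  7.17330747e-02,
        5.36827720e-02, -7.89719002e-05]), 'tool_pos': array([ 0.13637816, -0.50669948,  0.25121058]), 'tool_rot': array([-3.14046497e+00, -1.50030740e-04,  2.62842679e-01]), 'contact_force': array([-0.15700686, -0.31959342,  0.84237848]), 'torque': array([-0.01375538, -0.05325892, -0.02897584]), 'opening': 0.09160764597467504}
```

View pics/side0.png

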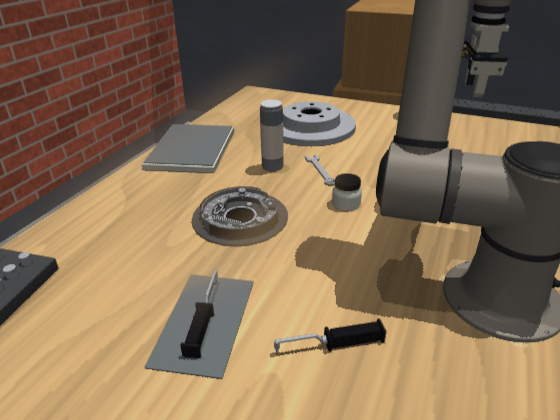

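View pics/top0.png

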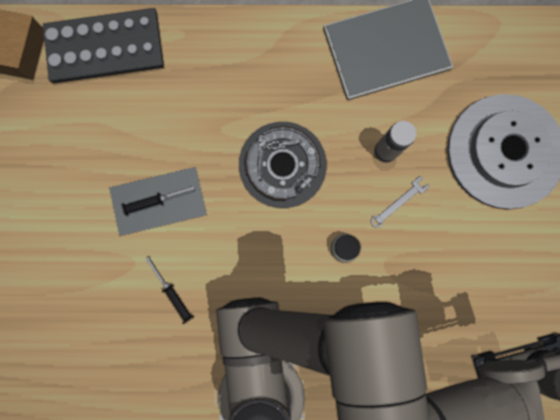

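View pics/wrist0.png

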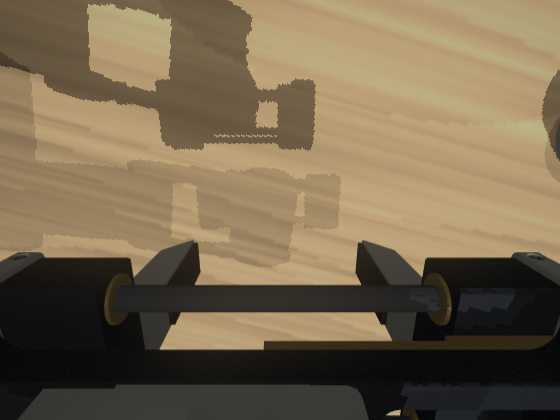

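The top view shows the mat at about (158,201) with a puller on it. Its handle is on the left at (140,204) and its pin on the right at (195,188). A look-alike sits at (168,288), nearer the base. The brake is at (283,164), the can at (395,140), the jar at (346,247) and the wrench at (400,202). Next I'll zoom in and measure.

```bash
python3 - <<'E'
from h import *
crop('top0',230,110,340,220,6,'t0b'); crop('top0',100,160,220,240,6,'t0m'); crop('side0',180,170,300,250,6,'s0b'); crop('side0',140,260,270,380,5,'s0m')
c=load('top0'); 
for n,p in dict(grip=(142,204),tipish=(194,189),brake=(283,165),mat=(158,201)).items(): print(n,np.round(onz(c,*p,0.015),3))
E
```

```text
grip [0.48  0.304 0.015]
tipish [0.519 0.172 0.015]
brake [ 0.582 -0.055  0.015]
mat [0.488 0.263 0.015]
```

View pics/t0b.png

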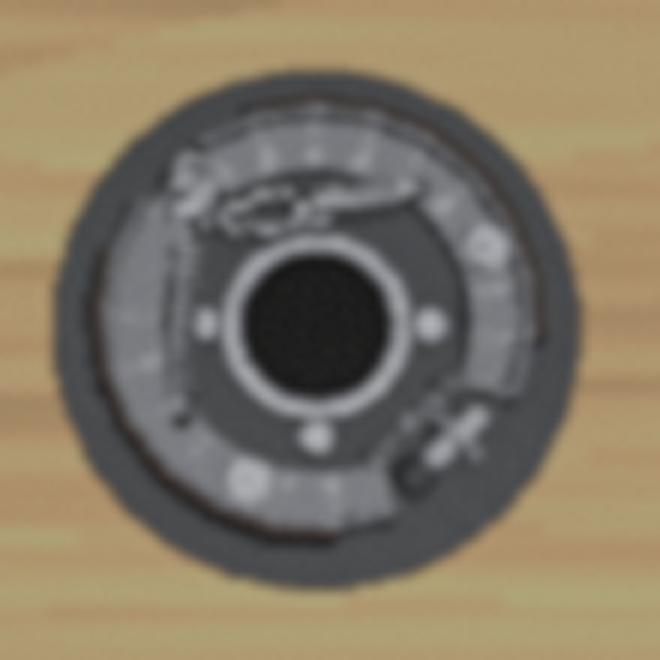

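View pics/t0m.png

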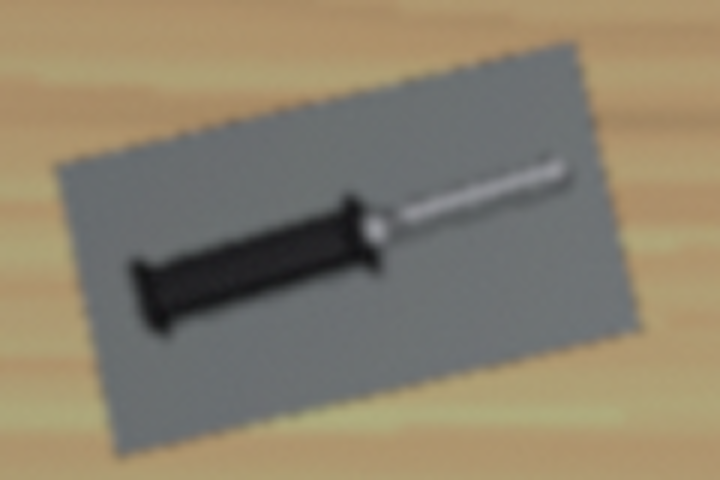

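View pics/s0b.png

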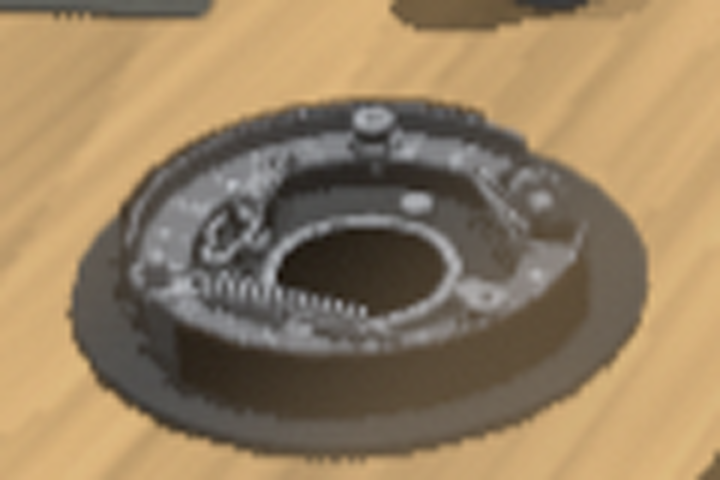

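View pics/s0m.png

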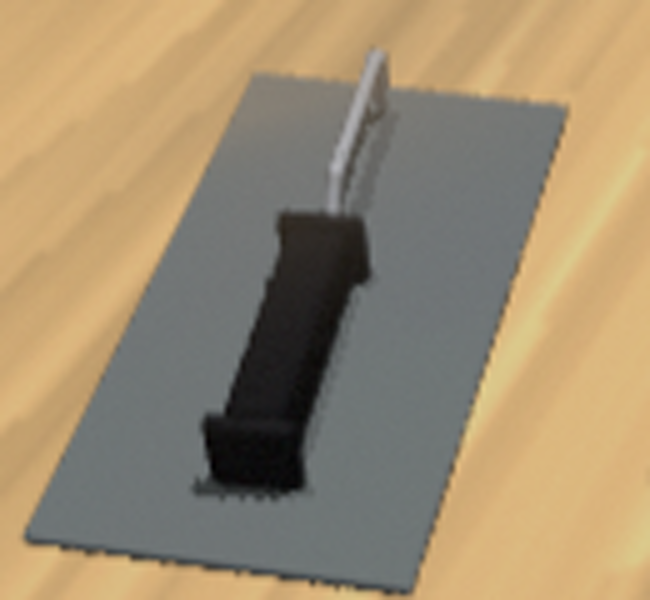

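The mat puller's pin points toward −y, so the pull toward the post (world +y) suits it. I'll survey the brake with the wrist camera first, raising the arm before crossing over the can.

```bash
python3 - <<'E'
from h import *
c=load('top0')
im=c['image']; hsv=cv2.cvtColor(im,cv2.COLOR_RGB2HSV)
# mat: bluish grey ; wood is saturated
m=((hsv[...,1]<70)).astype(np.uint8)
n,l,st,ce=cv2.connectedComponentsWithStats(m)
for i in range(1,n):
    if st[i,4]>300: print(st[i],ce[i])
def L(p,z): return np.round(onz(c,*p,z),4)
for p in [(110,187),(196,167),(207,215),(120,236)]: print('matcorner',L(p,.004))
# handle ends crop /6 + (100,160)
for p in [(150,298),(362,232),(566,168)]: print(L((100+p[0]/6,160+p[1]/6),.034))
print('post',L((230+190/6,110+185/6),.0375),'plate c',L((283,165),.006),'hole',L((230+410/6,110+187/6),.026),'hook',L((230+262/6,110+213/6),.026))
print('can base',L((384,152),0),'can top',L((400,135),.19),'jar',L((346,247),.07),'wrench',L((400,202),0))
E
python3 -m creep '[1,0,0,0.05,0, 1,0.05,0.02,0.03,0.1, 1,0.06,0.04,0,0.15, 1,0.06,0.05,0,0.15, 1,0.06,0.05,0,0.15, 1,0.06,0.05,0,0.15, 1,0.04,0.05,0,0.15, 1,0.03,0.06,0,0.15, 1,0,0.06,0,0.15]'
```

```text
[    0     0   560   100 11397] [364.0743178   36.44801263]
[  42    8  121   75 6929] [102.11300332  45.00533988]
[  447    94   113   116 10594] [505.48206532 151.13611478]
[ 374  120   43   42 1102] [395.44827586 140.51724138]
[ 239  122   88   86 5991] [282.25488232 164.40610916]
[ 109  167   98   69 4568] [157.17403678 201.06217163]
[370 176  60  52 670] [399.20895522 202.08507463]
[331 234  29  29 658] [344.94528875 247.81306991]
[144 257  48  65 475] [169.59789474 291.95578947]
[  216   298   344   122 28786] [367.22132287 367.20624609]
matcorner [0.5252 0.3905 0.004 ]
matcorner [0.5784 0.1696 0.004 ]
matcorner [0.4535 0.1391 0.004 ]
matcorner [0.3988 0.3603 0.004 ]
[0.4632 0.3418 0.034 ]
[0.4913 0.2538 0.034 ]
[0.5188 0.1687 0.034 ]
post [ 6.40e-01 -6.00e-04  3.75e-02] plate c [ 0.584  -0.0557  0.006 ] hole [ 0.6423 -0.0945  0.026 ] hook [ 0.6307 -0.0313  0.026 ]
can base [ 0.6205 -0.3192  0.    ] can top [ 0.6171 -0.3143  0.19  ] jar [ 0.3698 -0.2067  0.07  ] wrench [ 0.4893 -0.3577  0.    ]
time: 1.27
tool_pos: [0.4527, -0.163, 0.329]
tool_rot: [-3.136, -0.001, 1.441]
contact_force: [1.4, 1.2, 0.5]
opening: 0.0917
```

```bash
python3 -m creep '[1,0.06,0.02,0,0.13, 1,0.06,0.02,-0.02,0, 1,0.06,0.02,-0.05,0, 1,0,0,-0.06,0, 1,0,0,-0.06,0, 1,0,0,-0.03,0, 1,0,0,0,0]'; python3 - <<'E'
from h import *
snap('wrist','w1');snap('top','t1'); print(telemetry.observe()['tool_pos'],telemetry.observe()['tool_rot'])
E
```

```text
time: 2.15
tool_pos: [0.6151, -0.0999, 0.1121]
tool_rot: [-3.131, -0.003, 1.585]
contact_force: [0.2, -0.2, 0.6]
opening: 0.0922
[ 0.61693811 -0.10052753  0.11544875] [-3.1369420e+00 -1.1860702e-03  1.5849061e+00]
```

View pics/w1.png

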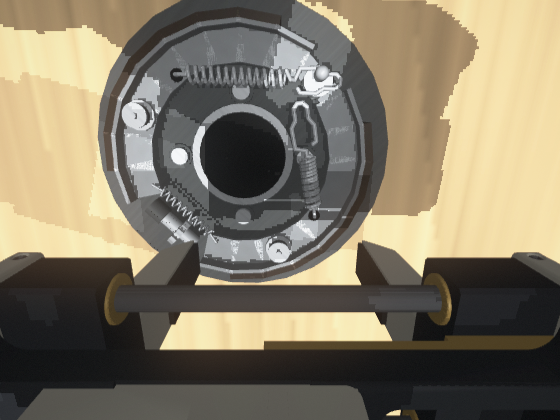

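View pics/t1.png

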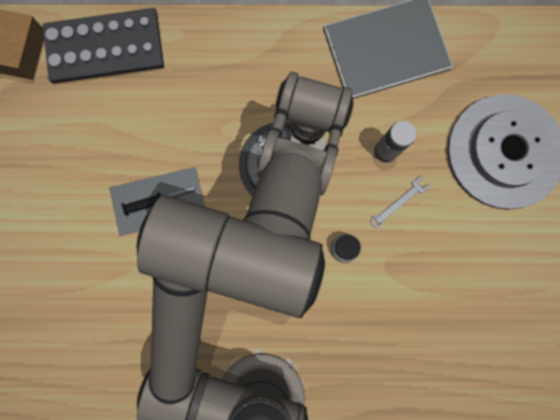

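```bash
python3 - <<'E'
from h import *
crop('w1',270,40,380,230,4,'w1c')
E
```

```text
(no output)
```

View pics/w1c.png

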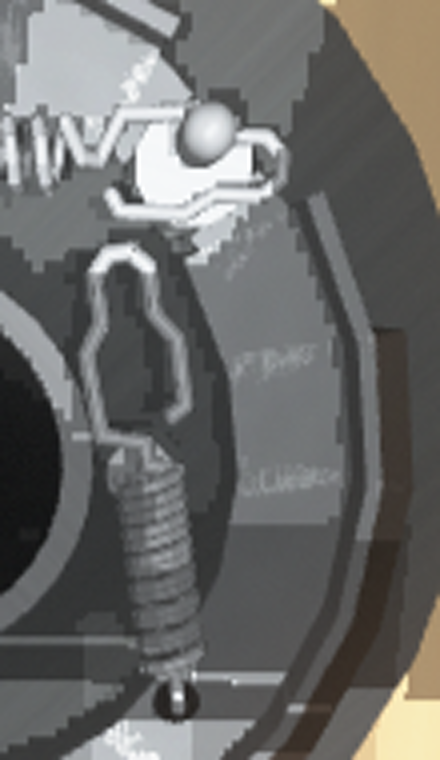

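The wrist view shows the post top at (321,72) and the hole at (314,215). The loose hook's nose is at (301,106), swung slightly toward the hub. I'll take a second view for triangulation.

```bash
python3 -m creep '[1,0.02,0.04,-0.02,0, 1,0,0.01,0,0, 1,0,0,0,0, 1,0,0,0,0]'; python3 - <<'E'
from h import *
snap('wrist','w2'); 
crop('w2',220,60,380,300,3,'w2c')
E
```

```text
time: 2.75
tool_pos: [0.6412, -0.0521, 0.1039]
tool_rot: [3.133, 0.003, 1.583]
contact_force: [1.0, -0.2, 0.2]
opening: 0.0924
```

View pics/w2c.png

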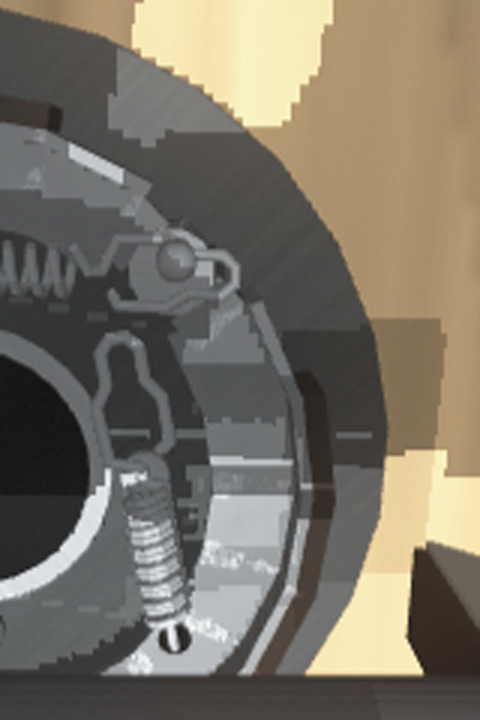

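```bash
python3 - <<'E'
from h import *
a,b=load('w1'),load('w2')
P=dict(post=((207,132),(176,258)),nose=((123,246),(121,332)),hole=((176,697),(174,636)),lhend=((286,165),(237,278)),lhtip=((108,196),(112,294)),hkleft=((84,358),(96,402)),hkright=((183,375),(166,410)),htip=((172,415),(160,450)))
for k,(p,q) in P.items():
    p=(270+p[0]/4,40+p[1]/4);q=(220+q[0]/3,60+q[1]/3)
    X,e=tri(a,p,b,q); print(k,np.round(X,4),round(e,4), np.round(onz(a,*p,.026),4),np.round(onz(b,*q,.026),4))
for n,c in (('a',a),('b',b)):print(np.round(-np.array(c['R']).T@np.array(c['t']),3))
E
```

```text
post [0.6411 0.0067 0.0293] 0.0002 [0.6416 0.007  0.026 ] [0.6411 0.0064 0.026 ]
nose [ 0.6282 -0.0113  0.025 ] 0.0001 [ 0.6281 -0.0113  0.026 ] [ 0.6282 -0.0111  0.026 ]
hole [ 0.642  -0.0952  0.0207] 0.0 [ 0.6413 -0.0935  0.026 ] [ 0.6418 -0.0922  0.026 ]
lhend [0.6552 0.002  0.0263] 0.0002 [0.6552 0.0021 0.026 ] [0.6553 0.0019 0.026 ]
lhtip [ 0.6257 -0.0029  0.0201] 0.0004 [ 0.6252 -0.0032  0.026 ] [ 0.6262 -0.0021  0.026 ]
hkleft [ 0.6218 -0.0304  0.0189] 0.0006 [ 0.6218 -0.0302  0.026 ] [ 0.6221 -0.0283  0.026 ]
hkright [ 0.6399 -0.0331  0.0171] 0.0016 [ 0.6396 -0.0329  0.026 ] [ 0.6391 -0.0302  0.026 ]
htip [ 0.6377 -0.0397  0.0282] 0.0 [ 0.6379 -0.0399  0.026 ] [ 0.6377 -0.0405  0.026 ]
[ 0.614 -0.019  0.246]
[0.638 0.029 0.237]
```

The left spring's hook wraps the post low down. Post axis is at about (0.641, 0.007), the hole at (0.642, −0.0955), and the loose hook's outer end at (0.628, −0.011). That puts the post 102 mm from the hole, which is consistent with the stated range of 94.5–102.5. Next is the puller.

```bash
python3 -m creep '[1,0,0.02,0.05,0, 1,-0.03,0.055,0.01,0.1, 1,-0.03,0.055,0,0.1, 1,-0.03,0.055,0,0.1, 1,-0.03,0.03,-0.03,0, 1,0,0,-0.01,0, 1,0,0,0,0, 1,0,0,0,0]'; python3 - <<'E'
from h import *
snap('wrist','w3'); 
E
```

```text
time: 3.8
tool_pos: [0.5217, 0.16, 0.1307]
tool_rot: [3.12, 0.007, 1.882]
contact_force: [0.9, -0.0, 0.5]
opening: 0.092
```

View pics/w3.png

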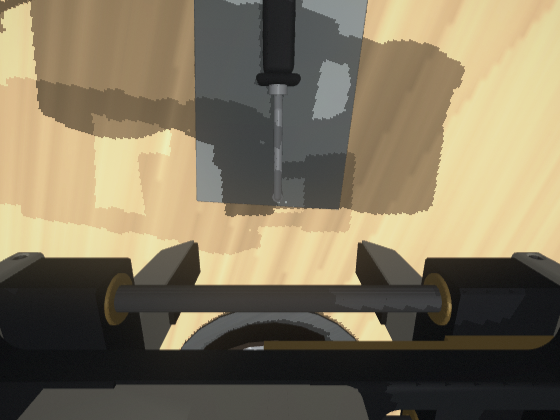

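```bash
python3 - <<'E'
from h import *
c=load('w3')
tip=onz(c,279,205,.034); fr=onz(c,278.5,84.5,.022); h=onz(c,280.5,20,.034); g=onz(c,278,79,.034)
print(tip,fr,h,g)
d=tip-h; print('ang',np.degrees(np.arctan2(d[1],d[0])), np.linalg.norm((tip-g)[:2]))
d2=tip-g;u=d/np.linalg.norm(d); print('grip from tip',tip-u*(.134+.0025),'from guard', g-u*.0535)
crop('w3',240,0,320,220,3,'w3c')
E
```

```text
[0.52113259 0.16989621 0.034     ] [0.49312177 0.25636545 0.022     ] [0.48202893 0.2941375  0.034     ] [0.49166626 0.25874609 0.034     ]
ang -72.5291427292574 0.093608579555091
grip from tip [0.48015247 0.30009943 0.034     ] from guard [0.47560445 0.30977812 0.034     ]
```

View pics/w3c.png

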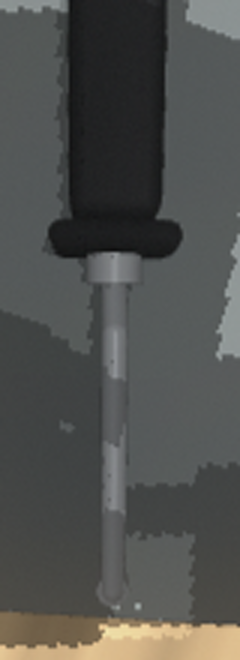

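The guard centre is about 91 mm from the rod end, so the guards lie within the handle's 100 mm. The handle centre is about (0.4785, 0.302) at heading −72.5°. I'll grip 27 mm ahead of centre.

```bash
python3 -m creep '[1,-0.014,0.05,0,-0.006, 1,-0.014,0.05,-0.02,0, 1,-0.006,0.0165,-0.04,0, 1,0,0,-0.02,0, 1,0,0,0,0, 1,0,0,0,0]'; python3 - <<'E'
from h import *
snap('wrist','w4'); s=telemetry.observe();print(s['tool_pos'],s['tool_rot'])
E
```

```text
time: 4.6
tool_pos: [0.4952, 0.276, 0.0533]
tool_rot: [3.107, 0.007, 1.865]
contact_force: [0.6, -0.6, -0.4]
opening: 0.0919
[0.49517041 0.27603312 0.05334842] [3.10698192 0.00667165 1.86508216]
```

View pics/w4.png

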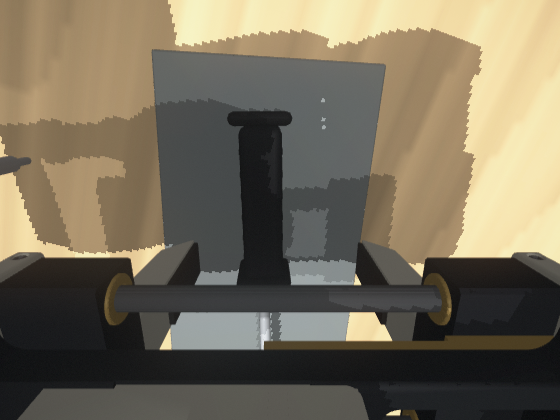

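```bash
python3 -m creep '[1,-0.008,0,-0.01,0.01, 1,0,0,-0.008,0, 1,0,0,0,0]'; python3 -m creep '[1,0,0,0,0]'; 
```

```text
time: 5.03
tool_pos: [0.4877, 0.2755, 0.0359]
tool_rot: [3.104, 0.006, 1.874]
contact_force: [-0.5, 0.2, 0.4]
opening: 0.0917
time: 5.15
tool_pos: [0.4878, 0.2755, 0.0359]
tool_rot: [3.104, 0.006, 1.874]
contact_force: [0.4, 0.5, 0.3]
opening: 0.0921
```

```bash
python3 -m creep '[1,0,0.0005,-0.0045,0, 0.3,0,0,0,0, 0.1,0,0,0,0, 0,0,0,0,0, 0,0,0,0,0, 0,0,0,0,0, 0,0,0,0,0]' 60
```

```text
time: 6.02
tool_pos: [0.4882, 0.2763, 0.0315]
tool_rot: [3.103, 0.006, 1.874]
contact_force: [0.2, -0.6, -0.3]
opening: 0.0364
```

```bash
python3 -m creep '[0,0,0,0,0, 0,0,0,0,0, 0,0,0,0,0, 0,0,0,0,0]' 60
```

```text
time: 6.52
tool_pos: [0.488, 0.2762, 0.0316]
tool_rot: [3.104, 0.007, 1.875]
contact_force: [-0.5, -0.5, -0.0]
opening: 0.0216
```

```bash
python3 -m creep '[0,0,0,0.01,0, 0,0,0,0.02,0, 0,0,0,0.03,0, 0,0,0,0.02,0, 0,0,0,0.01,0, 0,0,0,0,0]' 60; python3 - <<'E'
from h import *
snap('side','s5');snap('top','t5'); 
crop('s5',120,200,280,340,5,'s5c')
E
```

```text
time: 7.28
tool_pos: [0.4872, 0.2758, 0.1252]
tool_rot: [3.105, 0.007, 1.874]
contact_force: [-0.3, -0.4, -2.3]
opening: 0.0215
```

View pics/s5.png

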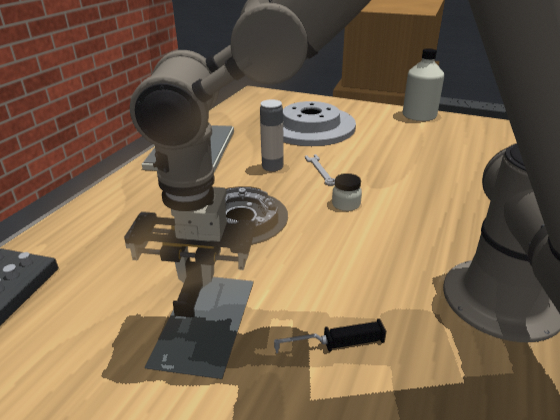

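View pics/t5.png

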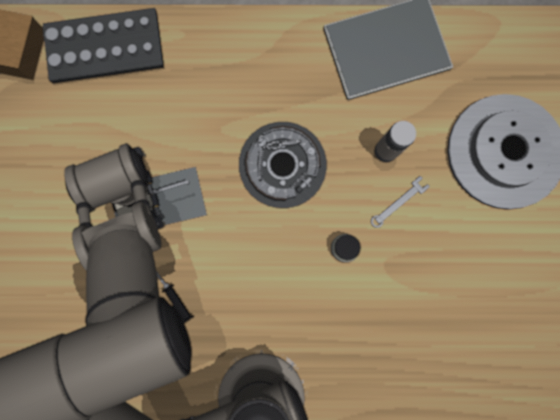

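The puller is held (2.3 N weight). Its geometry is consistent, with the tip 106.5 mm ahead of the TCP and 24.6 mm below it. Next I'll carry it over the hook opening at about (0.632, −0.034).

```bash
python3 -m creep '[0,0.02,-0.03,0,-0.05, 0,0.03,-0.04,0,-0.08, 0,0.03,-0.04,0,-0.08, 0,0.03,-0.04,0,-0.08, 0,0.02,-0.035,0,0, 0,0.01,-0.015,0,0, 0,0,0,0,0, 0,0,0,0,0]' 60
```

```text
time: 8.38
tool_pos: [0.6251, 0.071, 0.115]
tool_rot: [3.122, 0.006, 1.578]
contact_force: [-0.2, 0.1, -1.3]
opening: 0.0216
```

```bash
python3 -m creep '[0,0.006,0.0015,-0.015,0, 0,0,0,-0.015,0, 0,0,0,0,0]' 60; python3 - <<'E'
from h import *
for n in ('side','top','wrist'): snap(n,n[0]+'6')
crop('s6',160,170,320,290,5,'s6c');crop('t6',220,110,340,220,6,'t6c')
c=load('t6'); print(telemetry.observe()['tool_pos'])
E
```

```text
time: 8.75
tool_pos: [0.6297, 0.0758, 0.0823]
tool_rot: [3.124, 0.005, 1.582]
contact_force: [0.5, -0.6, -2.5]
opening: 0.0216
[0.63105393 0.07539104 0.08441087]
```

View pics/s6c.png

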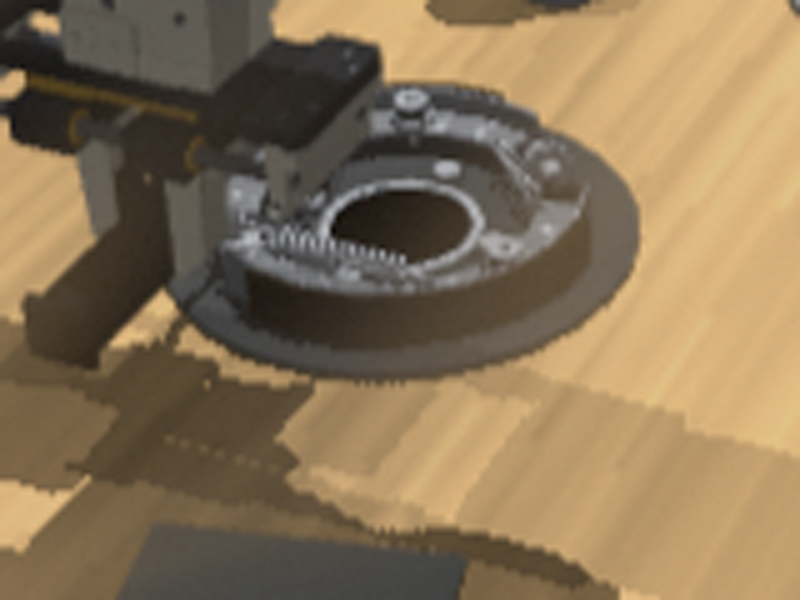

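View pics/t6c.png

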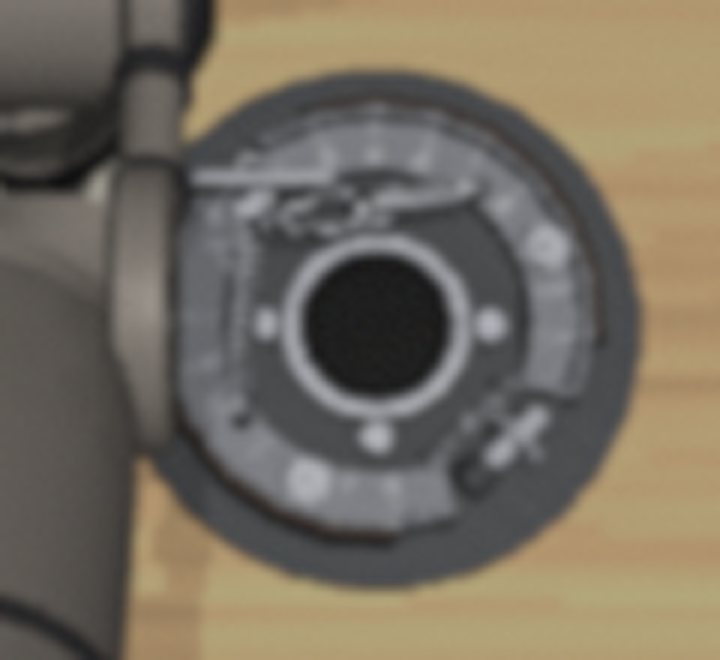

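View pics/w6.png

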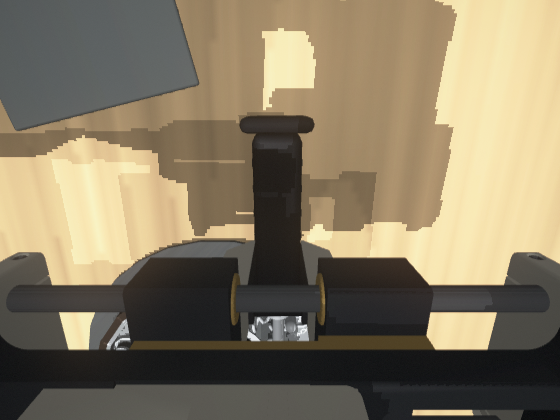

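```bash
python3 - <<'E'
from h import *
c=load('t6')
f=lambda u,v,z:np.round(onz(c,220+u/6,110+v/6,z),4)
print('rodend',f(332,178,.089),'rodstart',f(190,178,.089)); print('hook c',f(322,212,.026),'post',f(248,195,.0375),'hole',f(468,186,.026))
for n,X in dict(pin=(0.632,-.0315,.085),open_=(.632,-.034,.026),post=(.641,.007,.0375),nose=(.6282,-.0112,.026)).items(): print(n,(proj(c,X)-[220,110])*6)
E
```

```text
rodend [ 0.6304 -0.0347  0.089 ] rodstart [0.6302 0.0232 0.089 ]
hook c [ 0.6311 -0.0313  0.026 ] post [6.357e-01 2.000e-04 3.750e-02] hole [ 0.6427 -0.0936  0.026 ]
pin [324.10990976 176.50182291]
open_ [328.39619809 210.06111183]
post [232.00647405 182.61631078]
nose [274.95392639 218.61004531]
```

The top view puts the pin at about (0.630, −0.0315), within 2 mm of the prediction. It needs to go 3 mm farther toward −y and then down into the opening.

```bash
python3 -m creep '[0,0.001,-0.003,-0.012,0, 0,0,0,0,0, 0,0,0,0,0]' 60;python3 -m creep '[0,0,0,-0.010,0, 0,0,0,-0.005,0, 0,0,0,0,0]' 60
```

```text
time: 9.28
tool_pos: [0.6326, 0.0719, 0.0724]
tool_rot: [3.119, 0.006, 1.581]
contact_force: [-0.5, -0.1, -1.7]
opening: 0.0215
time: 9.65
tool_pos: [0.6326, 0.0718, 0.0564]
tool_rot: [3.119, 0.006, 1.581]
contact_force: [0.5, 0.5, -2.1]
opening: 0.0217
```

```bash
python3 -m creep '[0,-0.001,0,-0.004,0, 0,0,0,0,0]' 60;python3 -m creep '[0,0,0,-0.004,0, 0,0,0,0,0]' 60; python3 -m creep '[0,0,0,-0.003,0, 0,0,0,-0.0015,0, 0,0,0,0,0]' 60; python3 - <<'E'
from h import *
for n in ('side','top'): snap(n,n[0]+'7')
crop('s7',190,180,280,250,8,'s7c');crop('t7',240,120,320,170,9,'t7c')
E
```

```text
time: 9.9
tool_pos: [0.6315, 0.0719, 0.0521]
tool_rot: [3.119, 0.006, 1.581]
contact_force: [-0.1, 0.5, -1.8]
opening: 0.0217
time: 10.15
tool_pos: [0.6316, 0.0719, 0.0481]
tool_rot: [3.119, 0.006, 1.581]
contact_force: [-0.1, -0.1, -2.2]
opening: 0.0214
time: 10.52
tool_pos: [0.6318, 0.0719, 0.0434]
tool_rot: [3.118, 0.006, 1.581]
contact_force: [0.2, -0.3, -1.9]
opening: 0.0217
```

View pics/s7c.png

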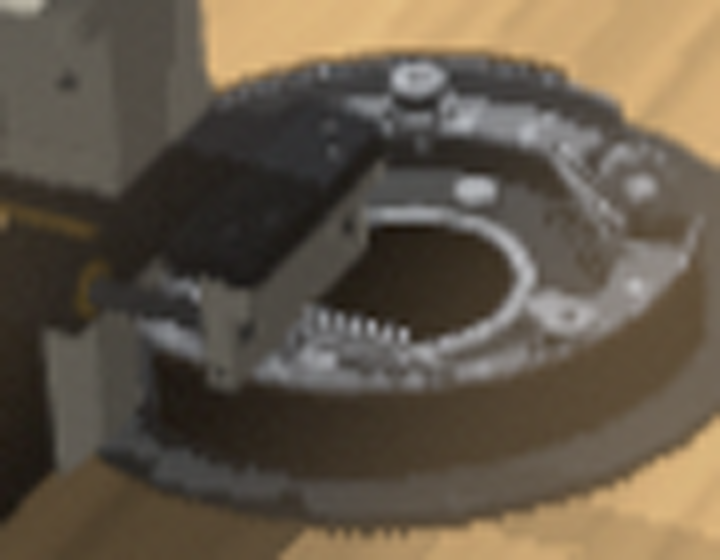

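View pics/t7c.png

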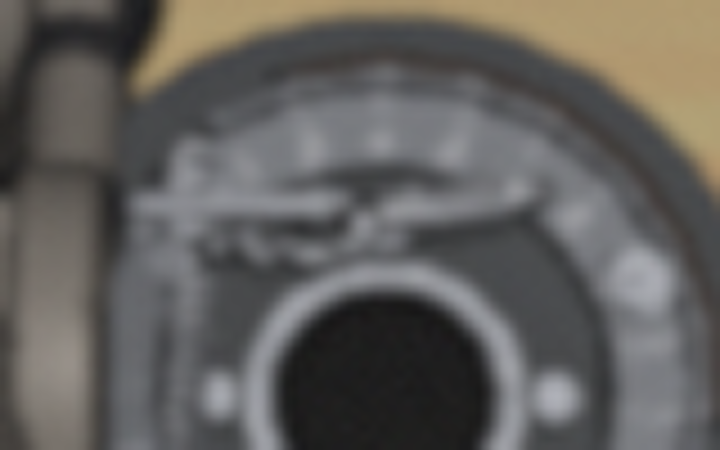

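```bash
python3 -m creep '[0,-0.001,0.005,0,0, 0,-0.001,0.005,0,0, 0,0,0,0,0]' 60;python3 -m creep '[0,-0.0005,0.004,0,0, 0,0,0,0,0]' 60; python3 -m creep '[0,0,0.003,0,0, 0,0,0,0,0]' 60
```

```text
time: 11.0
tool_pos: [0.6297, 0.0828, 0.0438]
tool_rot: [3.118, 0.005, 1.581]
contact_force: [-0.3, 0.9, -2.5]
opening: 0.0215
time: 11.25
tool_pos: [0.6291, 0.0872, 0.0438]
tool_rot: [3.118, 0.005, 1.581]
contact_force: [0.0, 0.3, -2.1]
opening: 0.0217
time: 11.5
tool_pos: [0.6294, 0.0895, 0.0438]
tool_rot: [3.117, 0.007, 1.581]
contact_force: [0.4, -1.5, -1.7]
opening: 0.022
```

Contact is felt at the expected place (pin about −0.0165 in y). I'll pull a few mm, check the tension, then lift.

```bash
python3 -m creep '[0,0.001,0.003,0,0, 0,0,0,0,0]' 60; python3 -m creep '[0,0.001,0.003,0,0, 0,0,0,0,0]' 60; python3 -m creep '[0,0.002,0.002,0,0, 0,0,0,0,0]' 60
```

```text
time: 11.75
tool_pos: [0.6308, 0.0915, 0.0439]
tool_rot: [3.117, 0.008, 1.581]
contact_force: [-0.1, -4.4, -2.5]
opening: 0.0218
time: 12.0
tool_pos: [0.632, 0.0936, 0.0438]
tool_rot: [3.117, 0.009, 1.581]
contact_force: [1.1, -5.4, -1.7]
opening: 0.0218
time: 12.25
tool_pos: [0.634, 0.0945, 0.0438]
tool_rot: [3.117, 0.011, 1.58]
contact_force: [0.2, -5.4, -2.0]
opening: 0.0212
```

```bash
python3 -m creep '[0,0.001,0.003,0,0, 0,0,0.001,0,0]' 60; python3 -m creep '[0,0,0,0.004,0, 0,0,0,0,0]' 60; python3 -m creep '[0,0,0,0.004,0, 0,0,0,0,0]' 60
```

```text
time: 12.5
tool_pos: [0.635, 0.0971, 0.0436]
tool_rot: [3.118, 0.012, 1.58]
contact_force: [0.6, -5.5, -1.5]
opening: 0.0218
time: 12.75
tool_pos: [0.6348, 0.0957, 0.0474]
tool_rot: [3.119, 0.014, 1.58]
contact_force: [-0.2, -6.0, -1.6]
opening: 0.0212
time: 13.0
tool_pos: [0.6344, 0.0945, 0.0509]
tool_rot: [3.12, 0.015, 1.579]
contact_force: [0.4, -5.1, -2.5]
opening: 0.0216
```

```bash
python3 -m creep '[0,0,0.002,0.004,0, 0,0,0.001,0,0]' 60; python3 -m creep '[0,0,0.001,0.004,0, 0,0,0.001,0,0]' 60
```

```text
time: 13.25
tool_pos: [0.6338, 0.0961, 0.0542]
tool_rot: [3.122, 0.016, 1.579]
contact_force: [0.3, -6.2, -4.2]
opening: 0.0214
time: 13.5
tool_pos: [0.6331, 0.0967, 0.0573]
tool_rot: [3.125, 0.018, 1.578]
contact_force: [0.7, -6.5, -4.0]
opening: 0.0217
```

```bash
python3 -m creep '[0,0.001,0.002,0.003,0, 0,0,0.001,0,0]' 60; python3 -m creep '[0,0.001,0.0015,0.003,0, 0,0,0.001,0,0]' 60; python3 - <<'E'
from h import *
for n in ('side','top'): snap(n,n[0]+'8')
crop('s8',190,180,280,250,8,'s8c');crop('t8',240,120,320,170,9,'t8c')
E
```

```text
time: 13.75
tool_pos: [0.6333, 0.0981, 0.0591]
tool_rot: [3.127, 0.019, 1.577]
contact_force: [0.4, -7.5, -5.0]
opening: 0.0212
time: 14.0
tool_pos: [0.6334, 0.0988, 0.0607]
tool_rot: [3.131, 0.021, 1.577]
contact_force: [0.8, -6.4, -5.0]
opening: 0.0218
```

View pics/s8c.png

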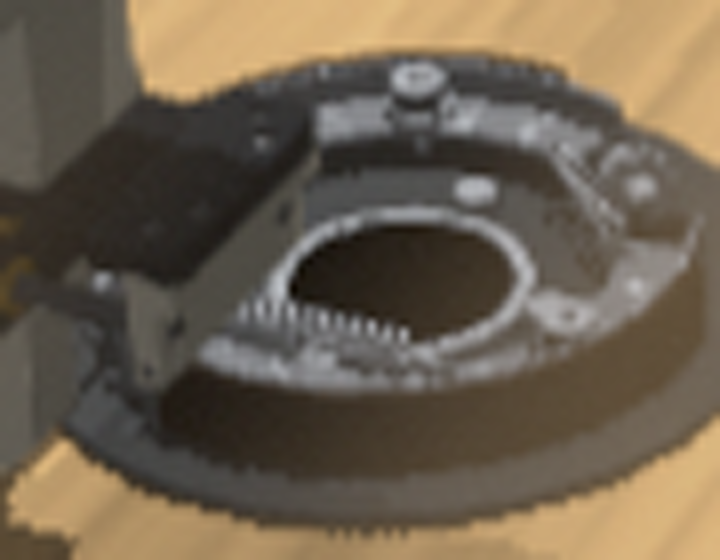

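View pics/t8c.png

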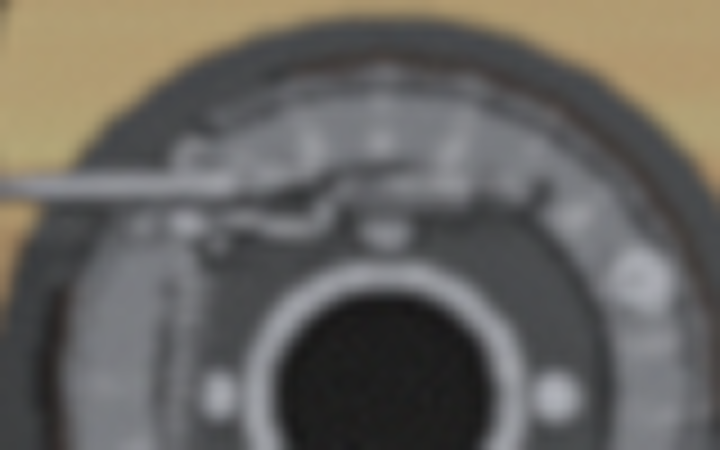

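The downward load is now about 3 N, so the hook is lifted about 18 mm, with 7 N along the spring. Next I'll pull over the post, shifting x toward 0.640.

```bash
python3 -m creep '[0,0.002,0.004,0.002,0, 0,0,0.001,0.001,0]' 60; python3 -m creep '[0,0.002,0.004,0.001,0, 0,0,0.001,0.001,0]' 60
```

```text
time: 14.35
tool_pos: [0.6341, 0.1015, 0.0618]
tool_rot: [3.135, 0.024, 1.576]
contact_force: [-0.1, -7.0, -6.5]
opening: 0.0216
time: 14.6
tool_pos: [0.6351, 0.1039, 0.0621]
tool_rot: [3.139, 0.027, 1.575]
contact_force: [0.5, -8.6, -4.8]
opening: 0.0216
```

```bash
python3 -m creep '[0,0.002,0.004,0.001,0, 0,0.001,0.002,0.001,0]' 60; python3 -m creep '[0,0.002,0.004,0.0005,0, 0,0.001,0.002,0.0005,0]' 60
```

```text
time: 14.85
tool_pos: [0.6369, 0.1068, 0.0622]
tool_rot: [-3.14, 0.031, 1.574]
contact_force: [0.2, -10.3, -6.4]
opening: 0.0217
time: 15.1
tool_pos: [0.6386, 0.1092, 0.0613]
tool_rot: [-3.135, 0.035, 1.573]
contact_force: [0.7, -10.5, -6.3]
opening: 0.0216
```

```bash
python3 -m creep '[0,0.001,0.006,0.001,0, 0,0.001,0.003,0.0005,0]' 60; python3 -m creep '[0,0.0005,0.005,0.0005,0, 0,0,0.003,0.0005,0]' 60
```

```text
time: 15.35
tool_pos: [0.6392, 0.1138, 0.0606]
tool_rot: [-3.129, 0.041, 1.572]
contact_force: [0.1, -12.1, -6.5]
opening: 0.0217
time: 15.6
tool_pos: [0.6385, 0.1169, 0.0595]
tool_rot: [-3.124, 0.048, 1.571]
contact_force: [1.0, -13.0, -6.1]
opening: 0.0216
```

```bash
python3 -m creep '[0,0.002,0.007,0.001,0, 0,0.001,0.004,0.0005,0]' 60; python3 -m creep '[0,0.001,0.006,0.0005,0, 0,0,0.003,0.0005,0]' 60; python3 - <<'E'
from h import *
for n in ('side','top'): snap(n,n[0]+'9')
crop('s9',160,170,260,250,8,'s9c');crop('t9',230,120,310,170,9,'t9c')
s=telemetry.observe();print(s['tool_pos'],s['contact_force'])
E
```

```text
time: 15.85
tool_pos: [0.6401, 0.122, 0.0588]
tool_rot: [-3.118, 0.055, 1.569]
contact_force: [0.1, -15.5, -6.5]
opening: 0.0218
time: 16.1
tool_pos: [0.6397, 0.1245, 0.0574]
tool_rot: [-3.111, 0.064, 1.568]
contact_force: [1.0, -15.9, -5.8]
opening: 0.0214
[0.63965693 0.12438864 0.05735797] [  0.03507215 -16.75574995  -5.40326187]
```

View pics/s9c.png

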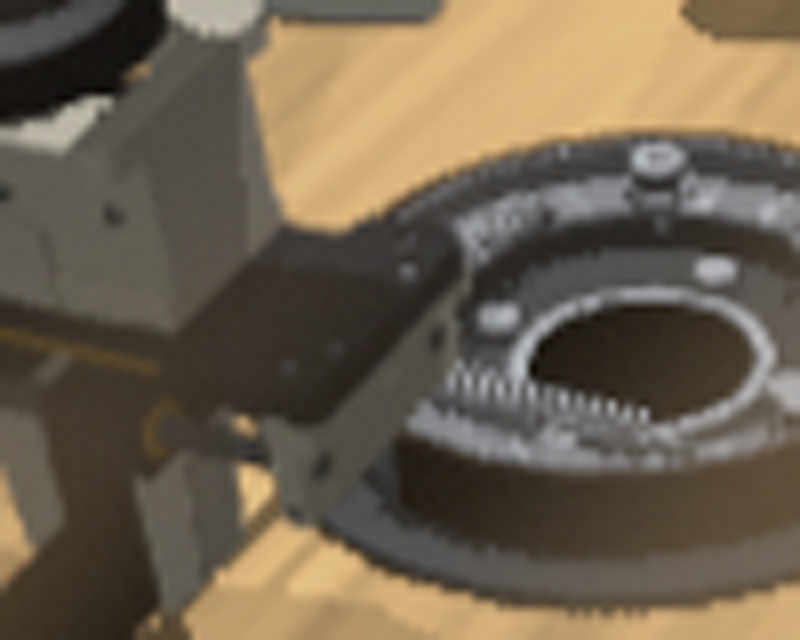

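View pics/t9c.png

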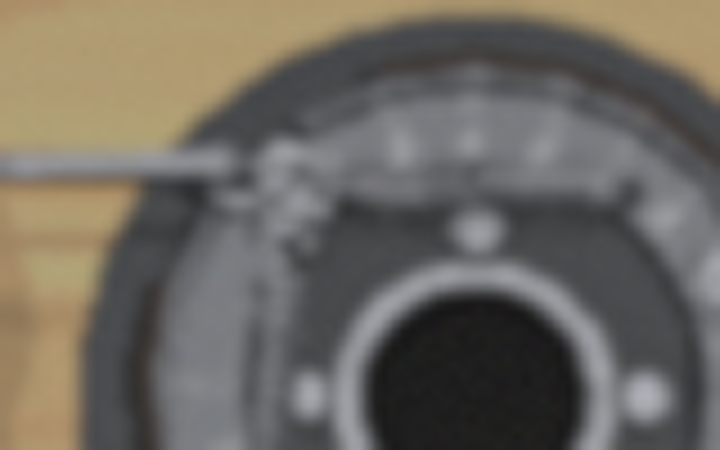

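```bash
python3 - <<'E'
from h import *
c=load('t9');g=lambda X:(proj(c,X)-[230,120])*9
print('post',g((.641,.007,.0375)),'pin',g((.6397,.0166,.067)),'rodend pred',g((.6397,.0134,.067)))
print(onz(c,230+238/9,120+163/9,.067),onz(c,230+5/9,120+168/9,.063))
E
```

```text
post [258.00971108 183.92446616] pin [221.42261204 162.71005152] rodend pred [233.00240945 162.74840786]
[0.63963363 0.01201857 0.067     ] [0.6390005  0.07667609 0.063     ]
```

```bash
python3 -m creep '[0,0.0012,0.005,0,0, 0,0,0.002,-0.001,0]' 60; python3 -m creep '[0,0,0.0015,-0.003,0, 0,0,0.0015,-0.002,0]' 60
```

```text
time: 16.45
tool_pos: [0.6396, 0.1245, 0.0543]
tool_rot: [-3.105, 0.073, 1.567]
contact_force: [-0.9, -15.5, -4.7]
opening: 0.0215
time: 16.7
tool_pos: [0.6393, 0.1219, 0.0483]
tool_rot: [-3.102, 0.081, 1.566]
contact_force: [0.4, -9.0, 2.8]
opening: 0.0214
```

```bash
python3 -m creep '[0,0,0.004,0.001,0]' 60; python3 -m creep '[0,0,0.004,0.001,0]' 60
```

```text
time: 16.82
tool_pos: [0.6394, 0.1227, 0.0491]
tool_rot: [-3.101, 0.085, 1.566]
contact_force: [1.5, -14.8, -3.4]
opening: 0.0219
time: 16.95
tool_pos: [0.6391, 0.1236, 0.0495]
tool_rot: [-3.1, 0.089, 1.565]
contact_force: [1.2, -15.4, -5.3]
opening: 0.0218
```

```bash
python3 -m creep '[0,0.0005,0.006,0.002,0]' 60; python3 -m creep '[0,0.0005,0.005,0.001,0]' 60
```

```text
time: 17.08
tool_pos: [0.6391, 0.1261, 0.0507]
tool_rot: [-3.097, 0.094, 1.564]
contact_force: [1.2, -15.8, -5.4]
opening: 0.0218
time: 17.2
tool_pos: [0.6391, 0.1276, 0.0509]
tool_rot: [-3.094, 0.099, 1.564]
contact_force: [0.4, -15.9, -6.2]
opening: 0.0211
```

```bash
python3 -m creep '[0,0.0005,0.006,0.001,0]' 60; python3 -m creep '[0,0.0005,0.004,0.0,0]' 60
```

```text
time: 17.32
tool_pos: [0.6391, 0.1299, 0.051]
tool_rot: [-3.091, 0.104, 1.563]
contact_force: [0.3, -18.1, -5.2]
opening: 0.0217
time: 17.45
tool_pos: [0.6391, 0.1302, 0.05]
tool_rot: [-3.088, 0.109, 1.563]
contact_force: [-0.1, -17.4, -5.8]
opening: 0.0217
```

```bash
python3 -m creep '[0,0.0003,0.003,-0.003,0]' 60; python3 -m creep '[0,0.0003,0.003,-0.003,0]' 60
```

```text
time: 17.58
tool_pos: [0.639, 0.1294, 0.0463]
tool_rot: [-3.086, 0.114, 1.562]
contact_force: [0.2, -17.3, -4.7]
opening: 0.0221
time: 17.7
tool_pos: [0.6394, 0.1285, 0.0428]
tool_rot: [-3.085, 0.12, 1.562]
contact_force: [2.8, -16.6, -1.0]
opening: 0.0218
```

```bash
python3 -m creep '[0,0.0003,0.0035,-0.003,0]' 60; python3 - <<'E'
from h import *
for n in ('side','top'): snap(n,n[0]+'10')
crop('s10',140,160,260,250,6,'s10c');crop('t10',230,120,310,170,9,'t10c')
E
```

```text
time: 17.82
tool_pos: [0.6402, 0.1282, 0.0396]
tool_rot: [-3.084, 0.125, 1.562]
contact_force: [1.5, -16.8, -2.2]
opening: 0.0215
```

View pics/t10c.png

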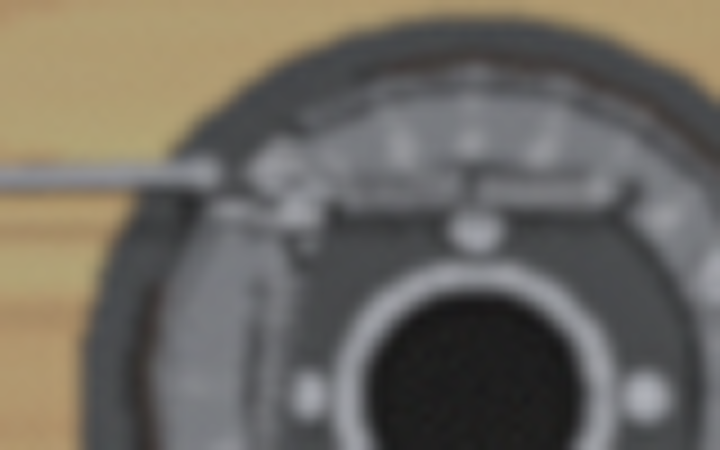

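View pics/s10c.png

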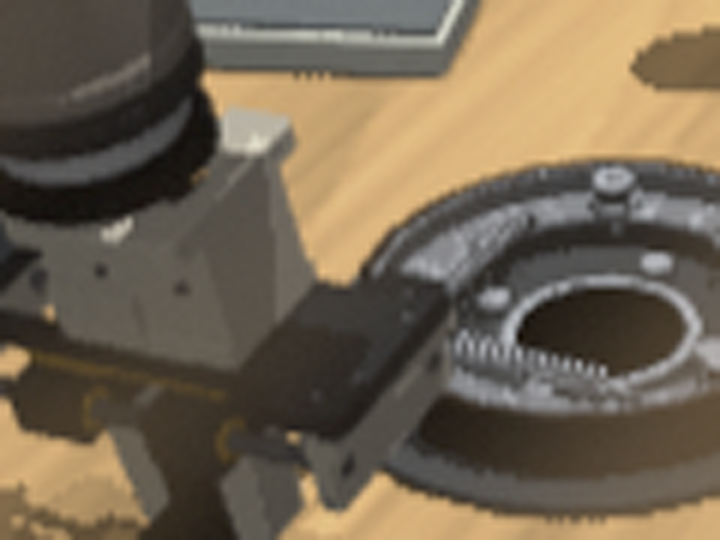

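```bash
python3 -m creep '[0,0.0003,0.0025,-0.003,0]' 60;  python3 -m creep '[0,0.0,0.0015,-0.002,0]' 60
```

```text
time: 18.05
tool_pos: [0.6406, 0.1273, 0.0363]
tool_rot: [-3.083, 0.129, 1.562]
contact_force: [-1.2, -13.9, 3.8]
opening: 0.0215
time: 18.18
tool_pos: [0.6409, 0.1267, 0.0352]
tool_rot: [-3.083, 0.132, 1.561]
contact_force: [-1.5, -9.9, 8.3]
opening: 0.0215
```

```bash
python3 -m creep '[0,0.0,-0.001,0.0005,0]' 60;  python3 -m creep '[0,0.0,-0.001,0,0]' 60
```

```text
time: 18.3
tool_pos: [0.6417, 0.1245, 0.0362]
tool_rot: [-3.085, 0.133, 1.561]
contact_force: [3.7, -6.6, -2.0]
opening: 0.0219
time: 18.42
tool_pos: [0.6427, 0.1226, 0.0367]
tool_rot: [-3.087, 0.133, 1.561]
contact_force: [2.2, -3.0, -1.7]
opening: 0.0214
```

```bash
python3 -m creep '[0,-0.0005,-0.0005,0,0]' 60;  python3 -m creep '[0,-0.0005,0,0,0]' 60; python3 - <<'E'
from h import *
for n in ('side','top'): snap(n,n[0]+'11')
crop('s11',140,160,260,250,6,'s11c');crop('t11',230,120,310,170,9,'t11c')
s=telemetry.observe();print(s['tool_pos'],s['contact_force'])
E
```

```text
time: 18.55
tool_pos: [0.6427, 0.1222, 0.0369]
tool_rot: [-3.089, 0.133, 1.561]
contact_force: [2.2, -0.7, -1.5]
opening: 0.0218
time: 18.68
tool_pos: [0.6424, 0.1223, 0.037]
tool_rot: [-3.089, 0.132, 1.561]
contact_force: [2.5, -3.5, -2.7]
opening: 0.0216
[0.64238113 0.12228174 0.03693568] [ 2.62025648 -4.35729767 -2.42226201]
```

View pics/t11c.png

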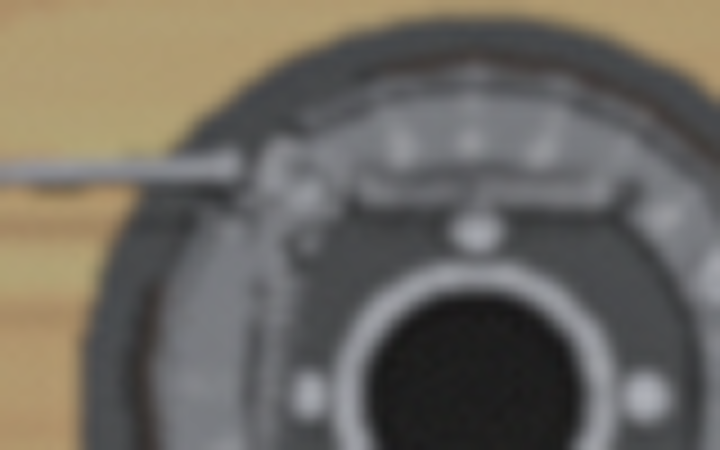

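The spring load dropped from 17 N to about 2–4 N with the pin still in place, so the post is carrying the hook. The tool has pitched 7° under load, though, so the hook may not be fully down. I'll let the handle's rear rest on the bench to level it and press the collar down gently.

```bash
python3 -m creep '[0,-0.001,-0.0005,-0.001,0]' 60;  python3 -m creep '[0,-0.0005,-0.0003,-0.0015,0]' 60;python3 -m creep '[0,0,-0.0003,-0.002,0]' 60
```

```text
time: 18.9
tool_pos: [0.6419, 0.1221, 0.0363]
tool_rot: [-3.091, 0.132, 1.562]
contact_force: [3.7, -1.2, 1.4]
opening: 0.0216
time: 19.02
tool_pos: [0.6419, 0.122, 0.0358]
tool_rot: [-3.092, 0.132, 1.562]
contact_force: [0.8, -2.7, 7.2]
opening: 0.0219
time: 19.15
tool_pos: [0.642, 0.1219, 0.0352]
tool_rot: [-3.093, 0.132, 1.561]
contact_force: [-2.4, -3.6, 12.0]
opening: 0.0219
```

```bash
python3 - <<'E'
from h import *
for i in range(1):
    s=telemetry.observe();print(s['contact_force'],s['torque'],s['tool_rot'],s['tool_pos'])
E
python3 -m creep '[0,0,0,-0.001,0]' 60
python3 - <<'E'
from h import *
s=telemetry.observe();print(s['contact_force'],s['torque'],s['tool_rot'],s['tool_pos'])
E
```

```text
[-2.38801451 -3.64313997 11.95909499] [-0.18134352  0.26696255  0.35476226] [-3.09319021  0.13203049  1.56145904] [0.64203828 0.12188412 0.03519325]
time: 19.27
tool_pos: [0.642, 0.1219, 0.0352]
tool_rot: [-3.093, 0.132, 1.561]
contact_force: [-0.3, -3.6, 4.4]
opening: 0.0217
[-0.32100155 -3.64000784  4.41630989] [-0.00615627 -0.21547841  0.38624725] [-3.09347518  0.13187682  1.56116577] [0.6419789  0.12185298 0.03519638]
```

```bash
python3 -m creep '[0,0.001,0,0.001,0]' 60;python3 -m creep '[0,0.0005,-0.0003,0.0005,0]' 60; python3 -m creep '[0,0,0,0,0]' 60; python3 - <<'E'
from h import *
s=telemetry.observe();print(s['contact_force'],s['torque'],s['tool_rot'],s['tool_pos'])
E
```

```text
time: 19.4
tool_pos: [0.6422, 0.1219, 0.036]
tool_rot: [-3.092, 0.132, 1.561]
contact_force: [1.7, -2.9, -3.9]
opening: 0.0219
time: 19.52
tool_pos: [0.6424, 0.1219, 0.0361]
tool_rot: [-3.091, 0.131, 1.561]
contact_force: [1.1, -1.4, -1.0]
opening: 0.0218
time: 19.65
tool_pos: [0.6424, 0.1219, 0.036]
tool_rot: [-3.091, 0.131, 1.561]
contact_force: [1.9, -2.9, 0.5]
opening: 0.0212
[ 1.85746667 -2.89268247  0.45919675] [-0.28970659 -0.34230203  0.19081198] [-3.09067101  0.13131161  1.56096942] [0.64236242 0.12194434 0.03598839]
```

```bash
python3 -m creep '[0,0.0005,-0.001,0.0005,0]' 60;python3 -m creep '[0,0.0005,-0.0005,0.0,0]' 60; python3 -m creep '[0,0,0,0,0]' 60; python3 - <<'E'
from h import *
s=telemetry.observe();print(s['contact_force'],s['torque'],s['tool_rot'],s['tool_pos'])
E
```

```text
time: 19.77
tool_pos: [0.6426, 0.1214, 0.0361]
tool_rot: [-3.09, 0.131, 1.561]
contact_force: [0.8, 1.4, -2.2]
opening: 0.0215
time: 19.9
tool_pos: [0.6427, 0.1212, 0.0359]
tool_rot: [-3.089, 0.13, 1.561]
contact_force: [-1.0, 0.1, 0.3]
opening: 0.0215
time: 20.02
tool_pos: [0.6426, 0.1213, 0.0358]
tool_rot: [-3.089, 0.13, 1.561]
contact_force: [-0.0, -1.2, -0.7]
opening: 0.0218
[-0.0412753  -1.19542685 -0.71543771] [-0.03343388 -0.22384028 -0.03026364] [-3.08862555  0.13011386  1.5607867 ] [0.6425831  0.12132303 0.03583215]
```

```bash
python3 -m creep '[0,0,0,0.0015,0]' 60;python3 -m creep '[0,0,0,0.002,0]' 60;python3 -m creep '[0,0,0,0.002,0]' 60
```

```text
time: 20.15
tool_pos: [0.6424, 0.1214, 0.0371]
tool_rot: [-3.088, 0.13, 1.561]
contact_force: [0.5, -0.0, -2.5]
opening: 0.0213
time: 20.27
tool_pos: [0.6422, 0.1214, 0.0388]
tool_rot: [-3.088, 0.13, 1.561]
contact_force: [-0.1, 0.7, -2.8]
opening: 0.0212
time: 20.4
tool_pos: [0.6422, 0.1214, 0.0408]
tool_rot: [-3.088, 0.13, 1.561]
contact_force: [0.9, -0.0, -2.2]
opening: 0.0214
```

Lifting is free: the force is just the puller's weight. I'll raise it clear and look.

```bash
python3 -m creep '[0,0,0,0.004,0, 0,0,0,0.006,0, 0,0,0,0.01,0, 0,0,0,0.02,0, 0,0,0.02,0.02,0, 0,0,0.03,0.01,0, 0,0,0.03,0.0,0, 0,0,0,0,0]' 60; python3 - <<'E'
from h import *
for n in ('side','top'): snap(n,n[0]+'12')
crop('s12',180,170,270,240,8,'s12c');crop('t12',230,110,330,170,8,'t12c')
s=telemetry.observe();print(s['contact_force'],s['tool_rot'],s['tool_pos'])
E
```

```text
time: 21.4
tool_pos: [0.6421, 0.2034, 0.1185]
tool_rot: [-3.09, 0.129, 1.559]
contact_force: [0.7, 0.1, -1.5]
opening: 0.0217
[-0.47089264 -0.39970369 -2.20873823] [-3.08966428  0.12978763  1.5568514 ] [0.64237685 0.20110323 0.1182734 ]
```

View pics/s12c.png

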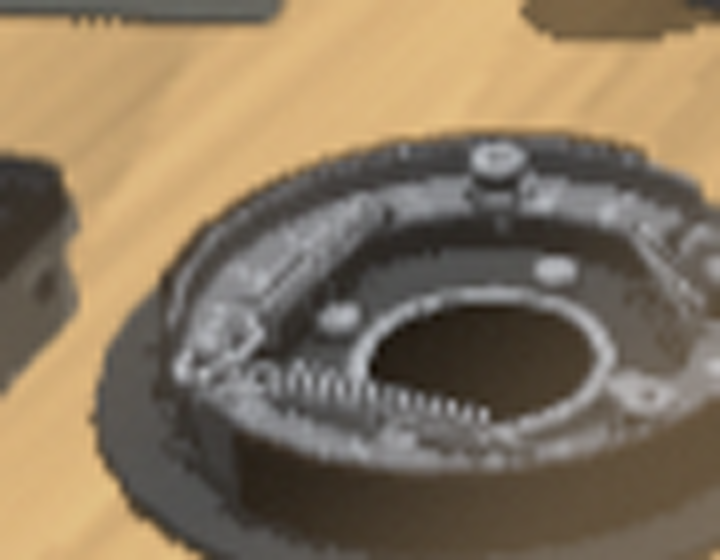

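View pics/t12c.png

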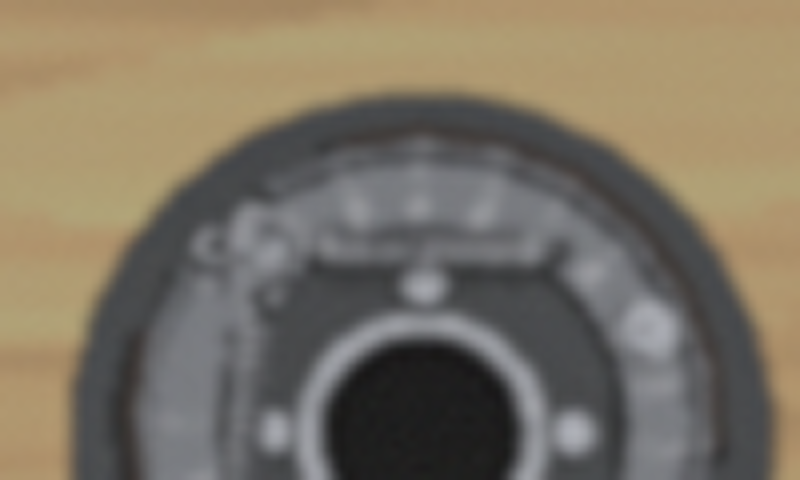

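```bash
python3 - <<'E'
from h import *
a,b=load('t12'),load('s12')
print(tri(a,(230+193/8,110+245/8),b,(180+183/8,170+368/8)))
for z in (.026,.032,.036):
  n=(.6415,.0235,z); print(z,(proj(b,n)-[180,170])*8,(proj(a,n)-[230,110])*8)
for z in (.006,.026,.0375): print('post',(proj(b,(.641,.007,z))-[180,170])*8,(proj(a,(.641,.007,z))-[230,110])*8)
crop('s12',195,190,225,230,20,'s12d')
E
```

```text
(array([0.640902  , 0.01836233, 0.03318869]), np.float64(0.001352384344793366))
0.026 [171.92520815 397.30928075] [178.46923336 250.43208841]
0.032 [169.75086433 379.92110949] [177.92659489 245.93384355]
0.036 [168.29384677 368.26937777] [177.56220283 242.91318656]
post [210.33208945 424.8620296 ] [230.99667301 266.82362639]
post [203.57900773 368.03000535] [229.95479576 252.13074256]
post [199.63376755 334.82798078] [229.34196541 243.48841437]
```

View pics/s12d.png

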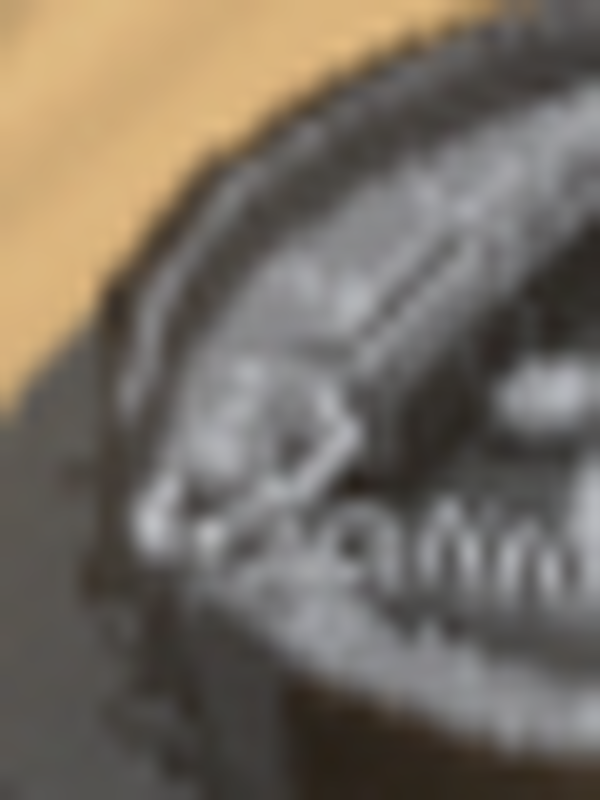

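Rough two-view height for the hook nose is about 33 mm, so it is on the post but probably a few mm high. I'll use the pin's flat end to touch the nose's outer wire, 5 mm beyond where the pin sat. The contact height measures the hook's height, and a gentle press seats it.

```bash
python3 -m creep '[0,0,-0.03,0,0.004, 0,0,-0.03,-0.02,0, 0,0,-0.01,-0.02,0, 0,0,0,-0.01,0, 0,0,0,0,0]' 60; python3 - <<'E'
from h import *
s=telemetry.observe();print(s['contact_force'],s['tool_rot'],s['tool_pos'])
E
```

```text
time: 22.12
tool_pos: [0.6424, 0.1245, 0.0683]
tool_rot: [-3.09, 0.131, 1.557]
contact_force: [0.6, -0.3, -1.6]
opening: 0.0214
[ 0.64935079 -0.26611665 -1.64061499] [-3.09000685  0.13092016  1.55660958] [0.64235694 0.1244567  0.06828401]
```

```bash
python3 -m creep '[0,-0.0003,0.002,-0.008,0.003, 0,0,0,-0.008,0, 0,0,0,0,0]' 60; python3 -m creep '[0,0,0,-0.003,0, 0,0,0,0,0]' 60;python3 -m creep '[0,0,0,-0.002,0, 0,0,0,0,0]' 60;
```

```text
time: 22.5
tool_pos: [0.6426, 0.1279, 0.0525]
tool_rot: [-3.092, 0.13, 1.561]
contact_force: [-0.5, 0.1, -2.4]
opening: 0.0217
time: 22.75
tool_pos: [0.6428, 0.1284, 0.0497]
tool_rot: [-3.093, 0.13, 1.562]
contact_force: [-0.0, 0.0, -1.5]
opening: 0.0218
time: 23.0
tool_pos: [0.643, 0.1284, 0.0479]
tool_rot: [-3.093, 0.13, 1.562]
contact_force: [-0.3, -0.0, -2.1]
opening: 0.0213
```

```bash
python3 -m creep '[0,-0.0005,-0.002,0,0, 0,0,0,-0.002,0]' 60;python3 -m creep '[0,0,0,-0.0015,0, 0,0,0,0,0]' 60;python3 -m creep '[0,0,0,-0.0015,0, 0,0,0,0,0]' 60; python3 -m creep '[0,0,0,-0.0015,0, 0,0,0,0,0]' 60
```

```text
time: 23.25
tool_pos: [0.6427, 0.1262, 0.0461]
tool_rot: [-3.094, 0.13, 1.561]
contact_force: [0.2, -0.5, -2.8]
opening: 0.0218
time: 23.5
tool_pos: [0.6427, 0.1261, 0.0444]
tool_rot: [-3.094, 0.13, 1.561]
contact_force: [-0.2, -0.0, -0.8]
opening: 0.0215
time: 23.75
tool_pos: [0.6429, 0.1262, 0.0438]
tool_rot: [-3.095, 0.131, 1.561]
contact_force: [-1.3, 0.8, 1.9]
opening: 0.0213
time: 24.0
tool_pos: [0.6431, 0.1262, 0.0432]
tool_rot: [-3.096, 0.131, 1.561]
contact_force: [-1.7, 0.6, 3.1]
opening: 0.0216
```

Contact came at TCP 0.0444, which puts the wire's centre at about 32 mm, so the hook is roughly 6 mm high as suspected. I'll press it down gently.

```bash
python3 -m creep '[0,0,0,-0.002,0]' 60;python3 -m creep '[0,0,0,-0.0025,0]' 60; python3 -m creep '[0,0,0,-0.003,0]' 60
```

```text
time: 24.12
tool_pos: [0.6434, 0.1262, 0.0417]
tool_rot: [-3.097, 0.131, 1.561]
contact_force: [-1.9, 2.0, 5.0]
opening: 0.0217
time: 24.25
tool_pos: [0.6437, 0.1263, 0.0397]
tool_rot: [-3.098, 0.131, 1.561]
contact_force: [-1.2, 1.2, 5.5]
opening: 0.0217
time: 24.38
tool_pos: [0.6439, 0.1263, 0.0385]
tool_rot: [-3.098, 0.132, 1.561]
contact_force: [-9.8, 0.4, 24.4]
opening: 0.0218
```

```bash
python3 -m creep '[0,0,0,0.0015,0]' 60; python3 - <<'E'
from h import *
s=telemetry.observe();print(s['contact_force'],s['torque'],s['tool_rot'],s['tool_pos'])
E
```

```text
time: 24.5
tool_pos: [0.6438, 0.1262, 0.0401]
tool_rot: [-3.098, 0.132, 1.561]
contact_force: [-0.4, 0.8, -1.4]
opening: 0.0215
[-0.43763896  0.75235538 -1.37384305] [ 0.06599182 -0.14608141 -0.01643334] [-3.0982528   0.13164598  1.561106  ] [0.6437643  0.12624723 0.04007363]
```

```bash
python3 -m creep '[0,0,0,0.005,0, 0,0,0,0.01,0, 0,0,0.01,0.02,0, 0,0,0.02,0.03,0, 0,-0.02,0.04,0.01,0.06, 0,-0.03,0.04,0,0.08, 0,-0.04,0.04,0,0.08, 0,-0.03,0.02,0,0.06, 0,-0.02,0,0,0.03, 0,0,0,0,0]' 60; python3 - <<'E'
from h import *
snap('side','s13');snap('top','t13')
crop('s13',180,170,270,240,8,'s13c');crop('t13',230,110,330,170,8,'t13c')
s=telemetry.observe();print(s['contact_force'],s['tool_rot'],s['tool_pos'])
E
```

```text
time: 25.75
tool_pos: [0.5, 0.301, 0.1183]
tool_rot: [-3.101, 0.128, 1.879]
contact_force: [-0.8, -0.1, -2.1]
opening: 0.0214
[-0.1633023   0.53118528 -2.14756775] [-3.10286006  0.12816489  1.87712866] [0.50195473 0.30062784 0.11831187]
```

View pics/s13c.png

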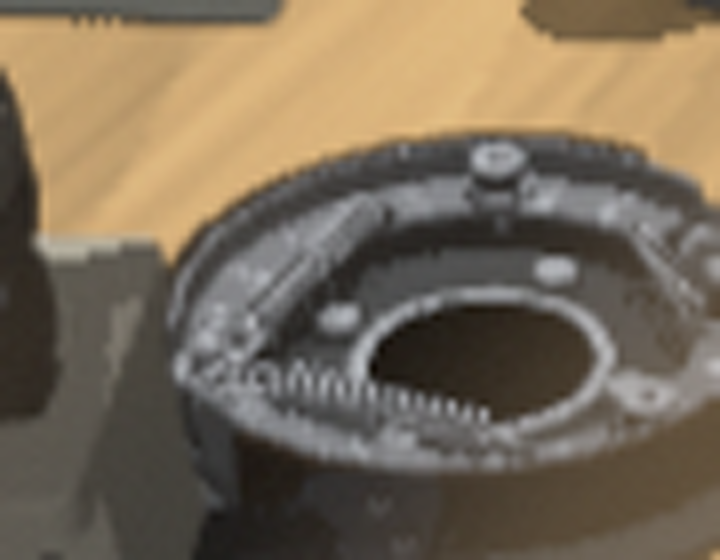

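```bash
python3 -m creep '[0,-0.008,-0.012,-0.02,0, 0,-0.006,-0.012,-0.02,0, 0,0,0,-0.015,0, 0,0,0,-0.008,0, 0,0,0,-0.004,0, 0,0,0,0,0]' 60
```

```text
time: 26.6
tool_pos: [0.4947, 0.2759, 0.0502]
tool_rot: [-3.111, 0.127, 1.87]
contact_force: [-0.2, 0.1, -1.4]
opening: 0.0214
```

```bash
python3 -m creep '[0,-0.006,0,-0.005,0, 0,0,0,-0.002,0, 0,0,0,0,0]' 60; python3 -m creep '[0,0,0,0,0, 0,0,0,-0.003,0, 0,0,0,-0.003,0, 0,0,0,-0.002,0, 0,0,0,0,0]' 4
```

```text
time: 26.98
tool_pos: [0.4887, 0.2766, 0.0437]
tool_rot: [-3.113, 0.127, 1.87]
contact_force: [0.7, -0.5, -2.2]
opening: 0.0216
time: 27.6
tool_pos: [0.4893, 0.2765, 0.0359]
tool_rot: [-3.114, 0.127, 1.87]
contact_force: [0.5, -0.0, -0.8]
opening: 0.0218
```

```bash
python3 -m creep '[0,0,0,-0.002,0, 0,0,0,-0.001,0, 0,0,0,0,0]' 4; python3 -m creep '[0.3,0,0,0,0, 0.4,0,0,0,0, 0.6,0,0,0,0, 1,0,0,0,0, 1,0,0,0,0, 1,0,0,0,0]' 4
```

```text
time: 27.98
tool_pos: [0.4894, 0.2765, 0.0327]
tool_rot: [-3.114, 0.127, 1.87]
contact_force: [-0.4, -0.2, -0.1]
opening: 0.0222
time: 28.72
tool_pos: [0.4897, 0.2769, 0.0331]
tool_rot: [-3.115, 0.127, 1.87]
contact_force: [-0.5, 1.3, -0.5]
opening: 0.0722
```

Released. I'll rise, go over the brake with the wrist camera, and check both the hook and the puller.

```bash
python3 -m creep '[1,0,0,0,0, 1,0,0,0.02,0, 1,0,0,0.03,0, 1,0,0,0.04,0, 1,0.03,-0.05,0,-0.08, 1,0.03,-0.06,0,-0.08, 1,0.03,-0.06,0,-0.08, 1,0.03,-0.06,0,-0.06, 1,0.02,-0.06,0,0, 1,0,-0.04,-0.01,0, 1,0,0,0,0]' 4;  python3 - <<'E'
from h import *
snap('wrist','w14');snap('side','s14');s=telemetry.observe();print(s['tool_pos'],s['tool_rot'])
crop('s14',140,170,280,380,3,'s14c')
E
```

```text
time: 30.1
tool_pos: [0.6251, -0.0481, 0.1158]
tool_rot: [-3.118, 0.126, 1.563]
contact_force: [-0.7, 0.1, 0.4]
opening: 0.092
[ 0.6256853  -0.04517865  0.11678861] [-3.12020983  0.12572769  1.56562347]
```

View pics/w14.png

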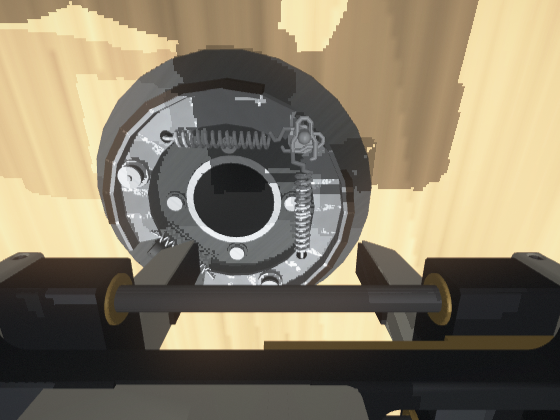

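View pics/s14c.png

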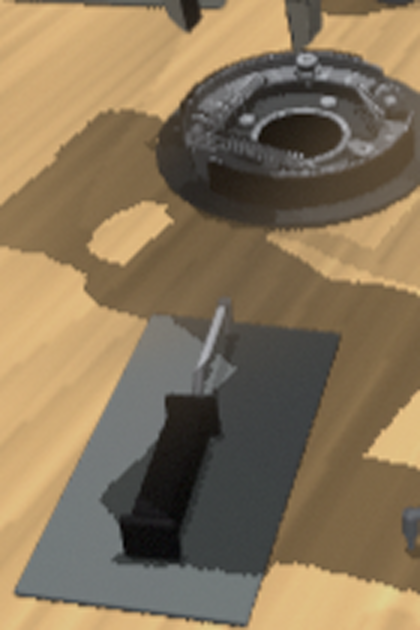

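The puller lies flat on the mat and the loose hook encloses the post in the wrist view. I'll take a second view to triangulate the hook's height.

```bash
python3 -m creep '[1,0.015,-0.02,-0.02,0, 1,0,-0.02,0,0, 1,0,0,0,0, 1,0,0,0,0]' 4;  python3 - <<'E'
from h import *
snap('wrist','w15')
crop('w14',270,100,340,270,4,'w14c');crop('w15',240,0,340,200,4,'w15c')
s=telemetry.observe();print(s['tool_pos'],s['tool_rot'])
E
```

```text
time: 30.7
tool_pos: [0.6413, -0.0808, 0.099]
tool_rot: [-3.123, 0.125, 1.571]
contact_force: [-0.7, 0.8, -0.4]
opening: 0.0923
[ 0.64146398 -0.08087966  0.09914835] [-3.12303976  0.12493913  1.57122562]
```

View pics/w14c.png

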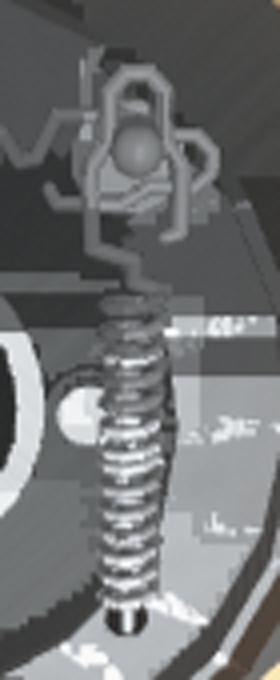

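View pics/w15c.png

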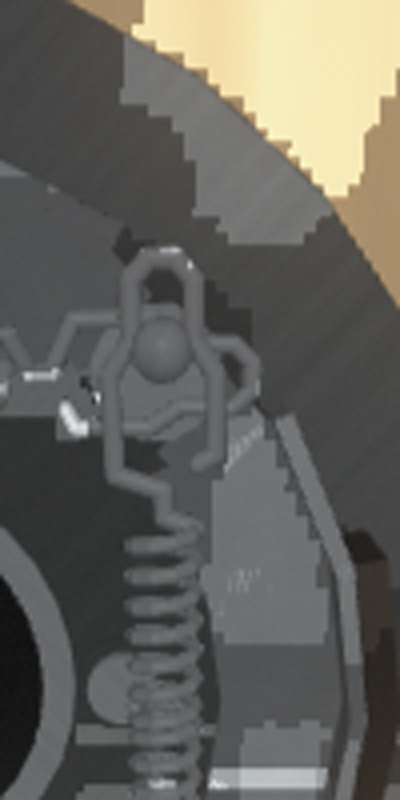

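```bash
python3 - <<'E'
from h import *
a,b=load('w14'),load('w15')
P=dict(nose=((138,68),(160,250)),noseinner=((138,84),(160,268)),post=((140,147),(163,348)),lh=((217,167),(259,380)),tip=((168,240),(203,466)),kink=((88,248),(110,476)))
for k,(p,q) in P.items():
    p=(270+p[0]/4,100+p[1]/4);q=(240+q[0]/4,q[1]/4)
    X,e=tri(a,p,b,q);print(k,np.round(X,4),round(e,4))
s=load('s13'); 
E
```

```text
nose [0.6408 0.0197 0.0319] 0.0002
noseinner [0.6408 0.0174 0.0334] 0.0001
post [0.6414 0.0068 0.0328] 0.0004
lh [0.6558 0.0017 0.0251] 0.0002
tip [ 0.6474 -0.0106  0.0283] 0.0002
kink [ 0.6329 -0.0121  0.0282] 0.0001
```

```bash
python3 -m creep '[1,0,-0.035,0,0, 1,0,-0.002,0,0, 1,0,0,0,0, 1,0,0,0,0]' 4;  python3 - <<'E'
from h import *
snap('wrist','w16')
E
python3 -m creep '[1,0,0.05,0,0, 1,0,0.05,0,0, 1,0,0.04,0,0, 1,0,0,0,0, 1,0,0,0,0, 1,0,0,0,0]' 4;  python3 - <<'E'
from h import *
snap('wrist','w17')
crop('w16',230,0,330,150,5,'w16c');crop('w17',230,140,330,260,6,'w17c')
E
```

```text
time: 31.25
tool_pos: [0.6418, -0.1147, 0.101]
tool_rot: [-3.125, 0.124, 1.575]
contact_force: [-0.2, 0.5, -0.5]
opening: 0.092
time: 32.05
tool_pos: [0.6413, 0.0306, 0.1011]
tool_rot: [-3.126, 0.124, 1.576]
contact_force: [0.0, -0.7, -0.3]
opening: 0.0917
```

View pics/w16c.png

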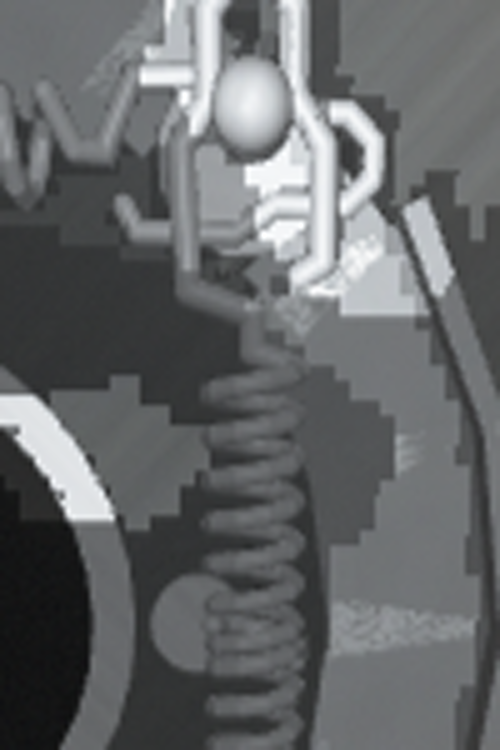

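View pics/w17c.png

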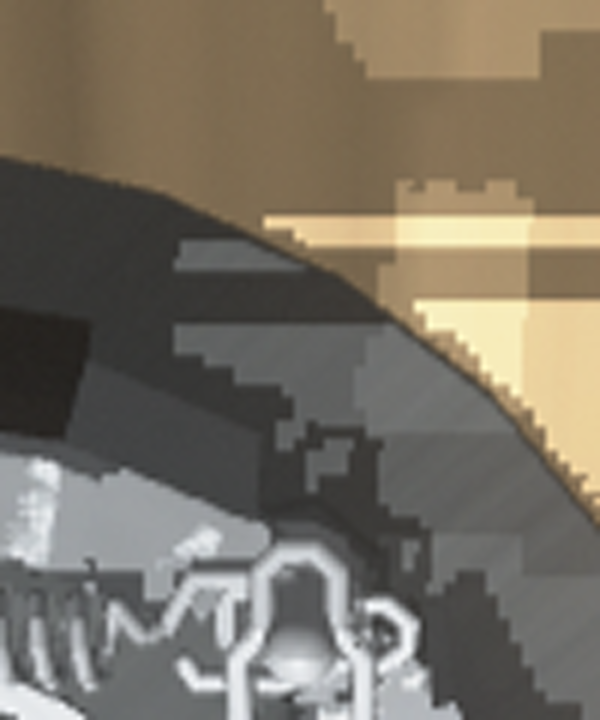

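```bash
python3 - <<'E'
from h import *
a,b=load('w16'),load('w17')
P=dict(post=((253,103),(298,655)),L=((186,130),(240,655)),R=((327,130),(360,657)),lhR=((374,150),(408,632)),lhtip=((122,205),(186,665)))
for k,(p,q) in P.items():
    p=(230+p[0]/5,p[1]/5);q=(230+q[0]/6,140+q[1]/6)
    X,e=tri(a,p,b,q);print(k,np.round(X,4),round(e,4))
for n in ('w16','w17'):
    c=load(n);print(np.round(-np.array(c['R']).T@np.array(c['t']),3))
E
```

```text
post [0.6411 0.0063 0.0344] 0.0003
L [0.6337 0.0041 0.0312] 0.0002
R [0.649  0.0041 0.0314] 0.0007
lhR [0.6551 0.003  0.0236] 0.0
lhtip [ 0.626  -0.0026  0.0234] 0.0003
[ 0.643 -0.018  0.223]
[0.642 0.128 0.223]
```

Measured height is about 31 mm, but these points are uncertain along y. I'll do a baseline along x, where the hook's side wires give sharp edges.

```bash
python3 -m creep '[1,0.03,-0.05,0,0, 1,0.035,-0.05,-0.01,0, 1,0,0,0,0, 1,0,0,0,0, 1,0,0,0,0]' 4;  python3 - <<'E'
from h import *
snap('wrist','w18')
E
python3 -m creep '[1,-0.05,0,0,0, 1,-0.05,0,0,0, 1,-0.04,0,0,0, 1,0,0,0,0, 1,0,0,0,0, 1,0,0,0,0]' 4;  python3 - <<'E'
from h import *
snap('wrist','w19')
for n in ('w18','w19'):
    c=load(n);print(np.round(-np.array(c['R']).T@np.array(c['t']),3), proj(c,(.641,.0067,.033)))
    u,v=proj(c,(.641,.0067,.033)).astype(int)
    u0=max(0,u-45);v0=max(0,v-50);print(u0,v0); crop(n,u0,v0,u0+90,v0+110,6,n+'c')
E
```

```text
time: 32.72
tool_pos: [0.7067, -0.0757, 0.0907]
tool_rot: [-3.125, 0.124, 1.572]
contact_force: [-0.3, -0.5, 0.1]
opening: 0.0923
time: 33.52
tool_pos: [0.5637, -0.0706, 0.0928]
tool_rot: [-3.13, 0.125, 1.579]
contact_force: [0.0, 0.1, -0.3]
opening: 0.0916
[0.708 0.021 0.213] [165.50070565  97.60264282]
120 47
[0.564 0.026 0.215] [414.97381209 107.60785868]
369 57
```

View pics/w18c.png

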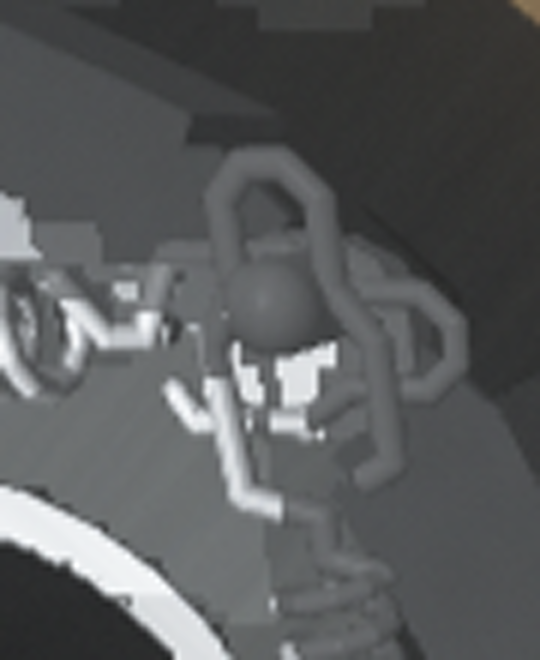

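View pics/w19c.png

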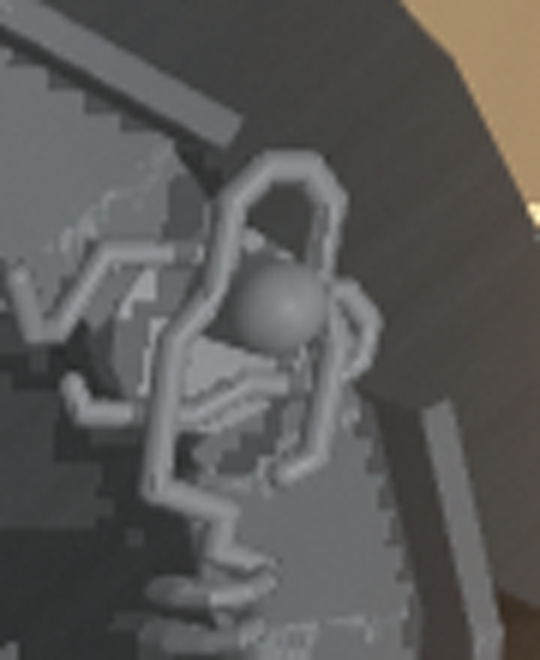

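```bash
python3 - <<'E'
from h import *
a,b=load('w18'),load('w19')
P=dict(tip=((365,474),(285,470)),bendR=((395,470),(320,464)),noseL=((236,160),(272,166)),noseR=((286,160),(312,164)),noseR2=((320,203),(336,205)),kink=((240,497),(152,490)),kink2=((325,518),(232,512)),neckR=((375,325),(333,330)),neckL=((217,340),(165,350)),lhR=((460,325),(372,318)),lhtip=((172,385),(72,382)),lhb=((203,424),(84,412)),post=((272,303),(280,305)))
for k,(p,q) in P.items():
    p=(120+p[0]/6,47+p[1]/6);q=(369+q[0]/6,57+q[1]/6)
    X,e=tri(a,p,b,q);print(k,np.round(X,4),round(e,4))
E
```

```text
tip [ 0.6465 -0.0098  0.0296] 0.0001
bendR [ 0.6497 -0.0092  0.0301] 0.0001
noseL [0.6389 0.0191 0.0314] 0.0003
noseR [0.6432 0.0191 0.0302] 0.0001
noseR2 [0.646  0.0155 0.0306] 0.0
kink [ 0.6334 -0.012   0.0295] 0.0001
kink2 [ 0.6419 -0.0141  0.0298] 0.0
neckR [0.649  0.0041 0.0285] 0.0006
neckL [0.633  0.0023 0.0279] 0.0013
lhR [0.6557 0.004  0.0222] 0.0004
lhtip [ 0.6257 -0.0021  0.0232] 0.0003
lhb [ 0.6278 -0.0057  0.022 ] 0.0005
post [0.6411 0.0067 0.0336] 0.0002
```

```bash
python3 - <<'E'
from h import *
crop('w18',60,30,260,180,4,'w18d');crop('w19',310,40,510,190,4,'w19d')
E
```

```text
(no output)
```

View pics/w18d.png

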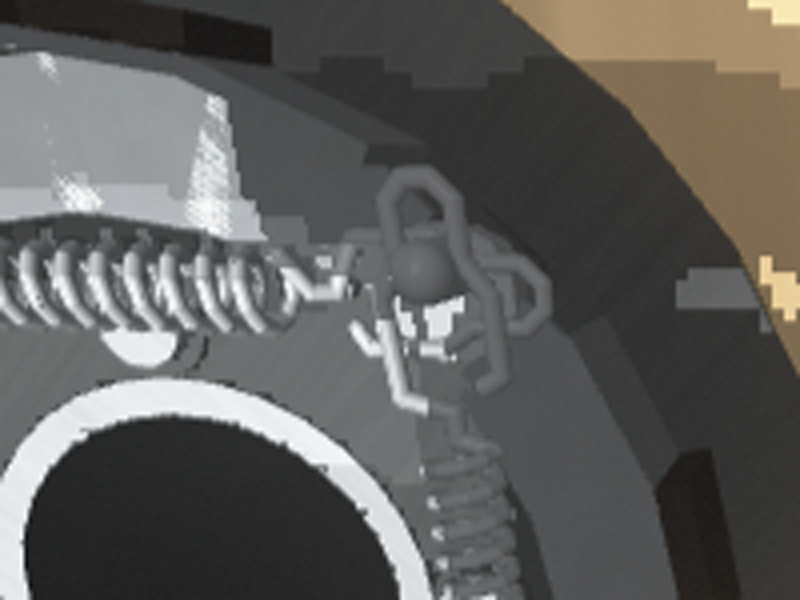

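View pics/w19d.png

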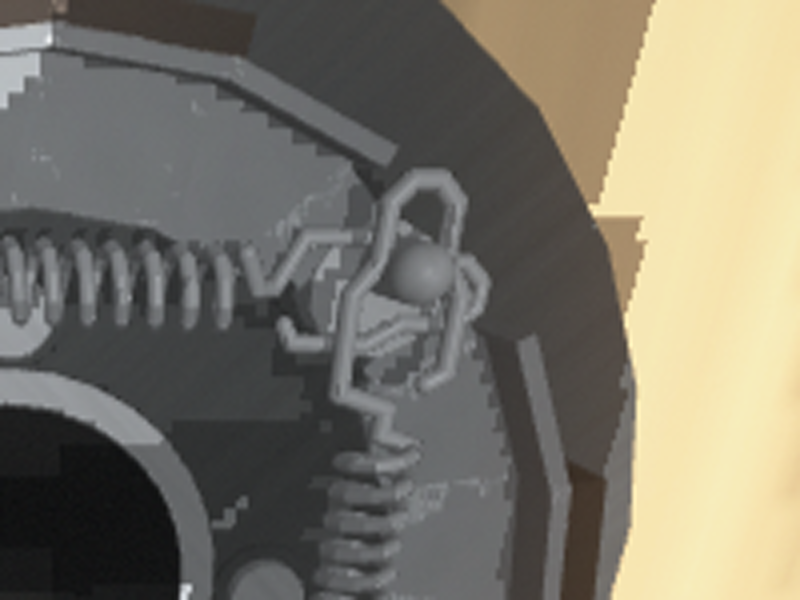

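```bash
python3 - <<'E'
from h import *
a,b=load('w18'),load('w19')
P=dict(rimLout=((427,142),(398,150)),rimLin=((366,143),(385,165)),rimRin=((572,335),(520,340)),rimRout=((607,318),(536,333)), rimRbend=((655,483),(568,487)),rimRbend_in=((655,483),(550,490)))
for k,(p,q) in P.items():
    p=(60+p[0]/4,30+p[1]/4);q=(310+q[0]/4,40+q[1]/4)
    X,e=tri(a,p,b,q);print(k,np.round(X,4),round(e,4), round(np.hypot(X[0]-.584,X[1]+.0557),4))
E
```

```text
rimLout [0.6398 0.0229 0.0204] 0.001 0.0964
rimLin [0.6346 0.0219 0.03  ] 0.0026 0.0927
rimRin [ 0.6602 -0.0033  0.028 ] 0.001 0.0925
rimRout [ 0.6646 -0.0022  0.0237] 0.0025 0.0968
rimRbend [ 0.6715 -0.0252  0.0306] 0.0013 0.0926
rimRbend_in [ 0.6707 -0.0264  0.0271] 0.002 0.0915
```

The hook is at about 30 mm, within spec but with too little margin against 31 mm given a ±1–2 mm error. There is time, so I'll fetch the puller again (gripped level) and press the hook a bit lower with small limited steps.

```bash
python3 -m creep '[1,0,0.01,0.03,0, 1,-0.01,0.05,0.01,0.08, 1,-0.01,0.06,0,0.08, 1,-0.012,0.06,0,0.08, 1,-0.012,0.054,0,0.05, 1,0,0,0,0, 1,0,0,0,0]' 4;  python3 - <<'E'
from h import *
snap('wrist','w20');s=telemetry.observe();print(s['tool_pos'],s['tool_rot'])
E
```

```text
time: 34.45
tool_pos: [0.5238, 0.1704, 0.1335]
tool_rot: [-3.137, 0.125, 1.876]
contact_force: [-0.5, -0.4, -0.9]
opening: 0.0921
[0.52382279 0.170155   0.13354847] [-3.13656931  0.12494894  1.87535163]
```

View pics/w20.png

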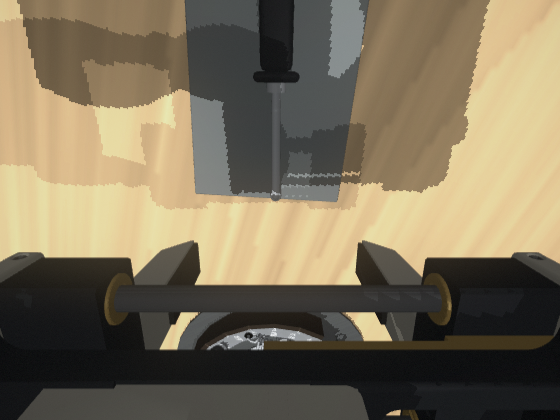

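```bash
python3 - <<'E'
from h import *
c=load('w20')
tip=onz(c,276,199,.034); g=onz(c,276,76.5,.034); h=onz(c,276.5,20,.034)
d=tip-h;u=d/np.linalg.norm(d);print(tip,g,h,'ang',np.degrees(np.arctan2(d[1],d[0])),np.linalg.norm(tip-g))
pin=tip-u*.0032; print('pin',pin,'grip31',g-u*.0155,'from pin',pin-u*.103)
E
```

```text
[0.52071532 0.17176146 0.034     ] [0.493759   0.25819171 0.034     ] [0.48426415 0.28969985 0.034     ] ang -72.82521133188011 0.09053635655350149
pin [0.5197704  0.17481877 0.034     ] grip31 [0.48918204 0.27300054 0.034     ] from pin [0.48935577 0.27322583 0.034     ]
```

```bash
python3 -m creep '[1,-0.015,0.04,0,-0.004, 1,-0.015,0.045,-0.03,0, 1,-0.007,0.019,-0.04,0, 1,0,0,-0.015,0, 1,0,0,0,0]' 60; 
```

```text
time: 35.12
tool_pos: [0.4915, 0.2698, 0.0475]
tool_rot: [-3.141, 0.126, 1.858]
contact_force: [-0.1, -0.7, -0.1]
opening: 0.0914
```

```bash
python3 -m creep '[1,-0.0025,0.0035,-0.012,0.012, 1,0,0,-0.003,0, 0.3,0,0,0,0, 0.1,0,0,0,0, 0,0,0,0,0, 0,0,0,0,0, 0,0,0,0,0, 0,0,0,0,0, 0,0,0,0,0, 0,0,0,0,0, 0,0,0,0,0]' 60
```

```text
time: 36.5
tool_pos: [0.4927, 0.2724, 0.0361]
tool_rot: [3.134, 0.125, 1.866]
contact_force: [0.0, -0.8, -0.1]
opening: 0.0217
```

```bash
python3 -m creep '[0,0,0,0.01,0, 0,0,0,0.03,0, 0,0.02,-0.01,0.03,-0.05, 0,0.03,-0.03,0.01,-0.08, 0,0.035,-0.04,0,-0.08, 0,0.035,-0.04,0,-0.08, 0,0.02,-0.025,-0.01,-0.01, 0,0.01,-0.005,-0.01,0, 0,0,0,0,0]' 60; python3 -m creep '[0,0,0,0,0]' 60
```

```text
time: 37.62
tool_pos: [0.6435, 0.117, 0.0989]
tool_rot: [3.14, 0.126, 1.56]
contact_force: [-0.3, 0.2, -1.9]
opening: 0.0213
time: 37.75
tool_pos: [0.6428, 0.1182, 0.0989]
tool_rot: [3.141, 0.125, 1.561]
contact_force: [-0.6, 0.8, -1.5]
opening: 0.0213
```

```bash
python3 -m creep '[0,-0.0005,0.0015,-0.012,0.0, 0,0,0,-0.012,0, 0,0,0,0,0]' 60; python3 - <<'E'
from h import *
snap('top','t21');crop('t21',230,110,330,170,8,'t21c');c=load('t21');s=telemetry.observe();print(s['tool_pos'],s['tool_rot'])
print((proj(c,(.641,.0191,.03))-[230,110])*8, (proj(c,(.641,.016,.069))-[230,110])*8)
E
```

```text
time: 38.12
tool_pos: [0.6406, 0.1225, 0.0736]
tool_rot: [-3.141, 0.125, 1.565]
contact_force: [0.4, 0.5, -1.3]
opening: 0.0216
[0.64102596 0.12250707 0.07417446] [3.14125889 0.12498523 1.56460979]
[191.86962439 249.01557398] [198.62001553 218.96077152]
```

View pics/t21c.png

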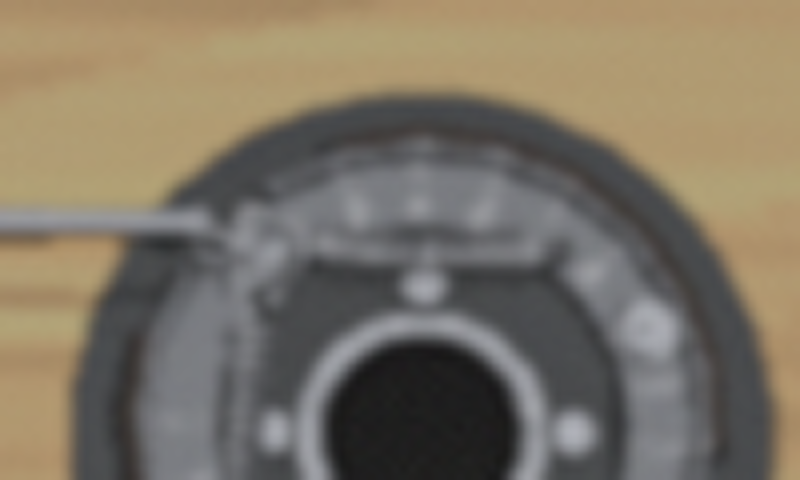

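```bash
python3 -m creep '[0,0.0003,-0.0008,-0.006,0, 0,0,0,-0.003,0, 0,0,0,0,0]' 60; python3 -m creep '[0,0,0,-0.0012,0, 0,0,0,0,0]' 60;  python3 -m creep '[0,0,0,-0.0012,0, 0,0,0,0,0]' 60
```

```text
time: 38.55
tool_pos: [0.6417, 0.1217, 0.0651]
tool_rot: [3.14, 0.125, 1.564]
contact_force: [-0.5, 0.4, -1.6]
opening: 0.0216
time: 38.8
tool_pos: [0.6419, 0.1216, 0.0641]
tool_rot: [3.14, 0.125, 1.564]
contact_force: [0.6, 0.7, -1.8]
opening: 0.0217
time: 39.05
tool_pos: [0.642, 0.1215, 0.063]
tool_rot: [3.139, 0.125, 1.564]
contact_force: [-0.8, 0.5, -1.9]
opening: 0.0214
```

```bash
python3 -m creep '[0,0,0,-0.0012,0, 0,0,0,0,0]' 60; python3 -m creep '[0,0,0,-0.0012,0, 0,0,0,0,0]' 60;  python3 -m creep '[0,0,0,-0.0012,0, 0,0,0,0,0]' 60
```

```text
time: 39.3
tool_pos: [0.6421, 0.1215, 0.0618]
tool_rot: [3.139, 0.125, 1.564]
contact_force: [0.1, -0.3, -2.3]
opening: 0.0214
time: 39.55
tool_pos: [0.642, 0.1215, 0.0605]
tool_rot: [3.139, 0.125, 1.564]
contact_force: [0.2, -0.8, -1.7]
opening: 0.0214
time: 39.8
tool_pos: [0.6421, 0.1216, 0.0593]
tool_rot: [3.139, 0.125, 1.564]
contact_force: [0.0, 0.2, -1.9]
opening: 0.0216
```

```bash
python3 -m creep '[0,0,0,-0.0012,0, 0,0,0,0,0]' 60; python3 -m creep '[0,0,0,-0.0012,0, 0,0,0,0,0]' 60;  python3 -m creep '[0,0,0,-0.0012,0, 0,0,0,0,0]' 60
```

```text
time: 40.05
tool_pos: [0.6423, 0.1216, 0.0587]
tool_rot: [3.138, 0.125, 1.564]
contact_force: [-0.4, 0.2, 0.2]
opening: 0.0218
time: 40.3
tool_pos: [0.6424, 0.1217, 0.0581]
tool_rot: [3.138, 0.125, 1.564]
contact_force: [-1.4, -0.1, 1.7]
opening: 0.0216
time: 40.55
tool_pos: [0.6426, 0.1218, 0.0574]
tool_rot: [3.137, 0.125, 1.564]
contact_force: [-1.5, 0.5, 3.6]
opening: 0.0215
```

```bash
python3 -m creep '[0,0,0,-0.0015,0]' 60; python3 -m creep '[0,0,0,-0.0015,0]' 60
```

```text
time: 40.67
tool_pos: [0.6426, 0.122, 0.0562]
tool_rot: [3.137, 0.125, 1.564]
contact_force: [-2.6, 3.6, 4.3]
opening: 0.0217
time: 40.8
tool_pos: [0.6427, 0.1222, 0.055]
tool_rot: [3.136, 0.125, 1.564]
contact_force: [-2.5, 2.8, 5.6]
opening: 0.0215
```

About 4 mm of downward travel was gained at a steady 6–7 N. I'll lift off and return the puller to the mat.

```bash
python3 -m creep '[0,0,0,0.004,0, 0,0,0,0.01,0, 0,0,0.01,0.02,0, 0,-0.01,0.02,0.02,0.04, 0,-0.03,0.03,0.0,0.08, 0,-0.035,0.04,0,0.08, 0,-0.035,0.035,0,0.08, 0,-0.03,0.02,0,0.02, 0,0,0,0,0, 0,0,0,0,0]' 60
```

```text
time: 42.05
tool_pos: [0.4948, 0.2852, 0.1142]
tool_rot: [3.133, 0.122, 1.885]
contact_force: [-0.2, 0.1, -2.0]
opening: 0.0214
```

```bash
python3 -m creep '[0,-0.002,-0.013,-0.025,-0.015, 0,0,0,-0.025,0, 0,0,0,-0.015,0, 0,0,0,-0.005,0, 0,0,0,0,0]' 60; python3 - <<'E'
from h import *
s=telemetry.observe();print(s['tool_pos'],s['contact_force'])
E
```

```text
time: 42.68
tool_pos: [0.4966, 0.2706, 0.0442]
tool_rot: [3.128, 0.122, 1.866]
contact_force: [0.7, -0.3, -1.1]
opening: 0.0217
[0.4965876  0.27064802 0.04424197] [ 0.65345478 -0.28568112 -1.05319331]
```

```bash
python3 -m creep '[0,-0.003,0.001,-0.003,0, 0,0,0,-0.002,0, 0,0,0,0,0]' 8; python3 -m creep '[0,0,0,-0.002,0, 0,0,0,-0.001,0, 0,0,0,0,0]' 4
```

```text
time: 43.05
tool_pos: [0.4943, 0.2723, 0.0405]
tool_rot: [3.125, 0.122, 1.866]
contact_force: [-0.6, 0.7, -1.8]
opening: 0.0218
time: 43.42
tool_pos: [0.4947, 0.2723, 0.0381]
tool_rot: [3.124, 0.122, 1.866]
contact_force: [-0.2, 0.1, -1.1]
opening: 0.0222
```

```bash
python3 -m creep '[0,0,0,-0.002,0, 0,0,0,-0.001,0, 0,0,0,0,0]' 4; python3 -m creep '[0.3,0,0,0,0, 0.5,0,0,0,0, 0.8,0,0,0,0, 1,0,0,0,0, 1,0,0,0,0, 1,0,0,0,0, 1,0,0,0.02,0, 1,0,0,0.04,0, 1,0,0,0.05,0, 1,0,0,0.03,0]' 4
```

```text
time: 43.8
tool_pos: [0.495, 0.2724, 0.0358]
tool_rot: [3.123, 0.122, 1.866]
contact_force: [-0.8, -0.5, 0.4]
opening: 0.0222
time: 45.05
tool_pos: [0.4931, 0.2717, 0.1764]
tool_rot: [3.129, 0.122, 1.867]
contact_force: [0.2, -0.3, -0.2]
opening: 0.0917
```

Now the same x-baseline pair over the hook to re-measure its height, plus a look at the mat.

```bash
python3 -m creep '[1,0.03,-0.05,0,-0.08, 1,0.04,-0.06,0,-0.08, 1,0.05,-0.06,0,-0.08, 1,0.05,-0.06,-0.02,-0.05, 1,0.04,-0.06,-0.03,0, 1,0,-0.05,-0.02,0, 1,0,0,0,0, 1,0,0,0,0]' 4; python3 - <<'E'
from h import *
s=telemetry.observe();print(s['tool_pos'],s['tool_rot'])
E
```

```text
time: 46.05
tool_pos: [0.6727, -0.0297, 0.1193]
tool_rot: [3.118, 0.12, 1.569]
contact_force: [0.3, 0.2, -0.2]
opening: 0.0919
[ 0.67268579 -0.02972529  0.11928492] [3.11817219 0.11964641 1.56930527]
```

```bash
python3 -m creep '[1,0.03,-0.04,-0.025,0, 1,0,0,0,0, 1,0,0,0,0]' 4; python3 - <<'E'
from h import *
snap('wrist','w22')
E
python3 -m creep '[1,-0.05,0,0,0, 1,-0.05,0,0,0, 1,-0.04,0,0,0, 1,0,0,0,0, 1,0,0,0,0, 1,0,0,0,0]' 4;  python3 - <<'E'
from h import *
snap('wrist','w23');snap('side','s23')
for n in ('w22','w23'):
    c=load(n)
    u,v=proj(c,(.641,.0067,.033)).astype(int)
    u0=max(0,u-45);v0=max(0,v-50);print(n,u0,v0); crop(n,u0,v0,u0+90,v0+110,6,n+'c')
crop('s23',140,170,280,380,3,'s23c')
E
```

```text
time: 46.42
tool_pos: [0.7041, -0.0654, 0.096]
tool_rot: [3.115, 0.119, 1.574]
contact_force: [0.2, 0.3, -0.3]
opening: 0.0922
time: 47.22
tool_pos: [0.5616, -0.059, 0.1011]
tool_rot: [3.106, 0.12, 1.582]
contact_force: [-0.2, -0.3, -0.3]
opening: 0.0918
w22 125 65
w23 357 76
```

View pics/w22c.png

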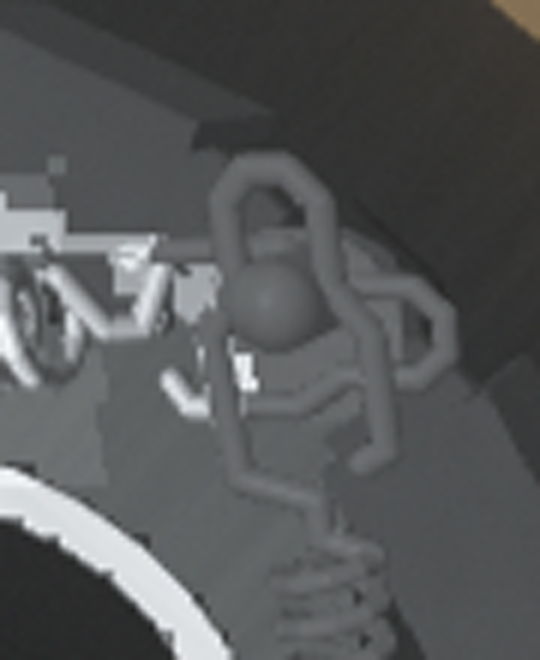

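View pics/w23c.png

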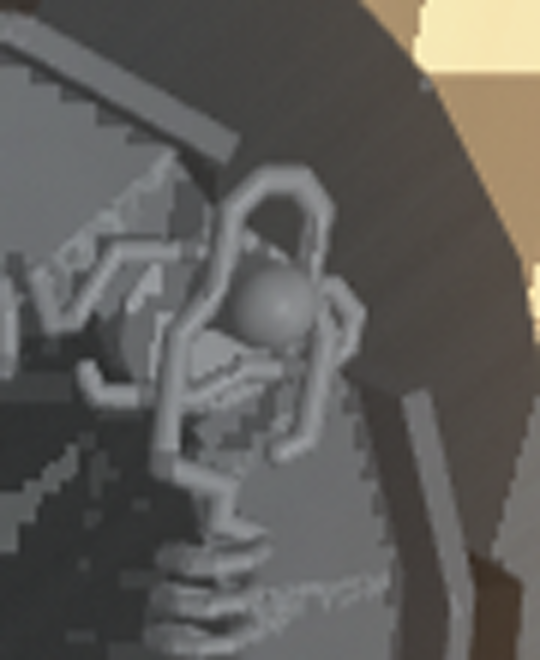

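View pics/s23.png

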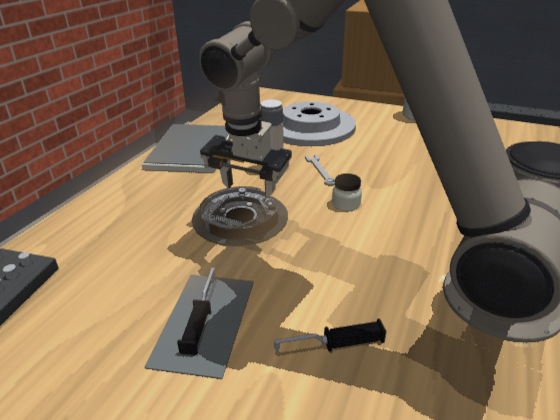

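```bash
python3 - <<'E'
from h import *
a,b=load('w22'),load('w23')
P=dict(tip=((357,463),(277,455)),bendR=((388,458),(312,442)),noseL=((242,165),(264,180)),noseR=((288,165),(305,180)),noseR2=((322,203),(324,212)),kink=((238,475),(160,464)),kink2=((318,498),(230,486)),neckR=((370,320),(323,325)),neckL=((220,335),(175,340)),lhR=((452,325),(357,315)),lhtip=((170,378),(88,372)),lhb=((205,410),(103,397)),post=((272,303),(276,303)))
for k,(p,q) in P.items():
    p=(125+p[0]/6,65+p[1]/6);q=(357+q[0]/6,76+q[1]/6)
    X,e=tri(a,p,b,q);print(k,np.round(X,4),round(e,4))
E
```

```text
tip [ 0.6462 -0.0102  0.0298] 0.0004
bendR [ 0.6497 -0.0091  0.0303] 0.0005
noseL [0.6389 0.019  0.0308] 0.0005
noseR [0.6433 0.019  0.0306] 0.0004
noseR2 [0.646  0.0156 0.0304] 0.0001
kink [ 0.6335 -0.0115  0.0291] 0.0003
kink2 [ 0.6416 -0.0139  0.0296] 0.0003
neckR [0.649  0.004  0.0289] 0.0007
neckL [0.6334 0.0022 0.028 ] 0.0009
lhR [0.6558 0.0033 0.0223] 0.0007
lhtip [ 0.6259 -0.0025  0.0234] 0.0003
lhb [ 0.6286 -0.0059  0.022 ] 0.0002
post [0.641  0.0067 0.0341] 0.0001
```

```bash
python3 -m creep '[1,0,0,0.05,0, 1,0,-0.03,0.05,0, 1,0,-0.03,0.02,0, 1,0,0,0,0, 1,0,0,0,0]' 4; python3 - <<'E'
from h import *
snap('top','t24');snap('side','s24');crop('s24',140,170,280,380,3,'s24c')
E
```

```text
time: 47.95
tool_pos: [0.5628, -0.1199, 0.2221]
tool_rot: [3.109, 0.12, 1.583]
contact_force: [-0.3, 0.3, -0.8]
opening: 0.092
```

View pics/s24c.png

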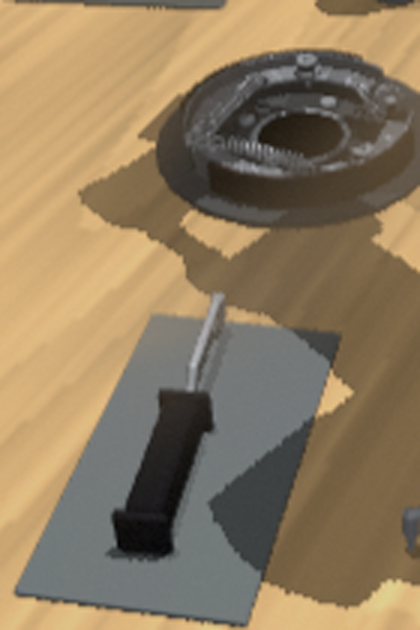

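View pics/t24.png

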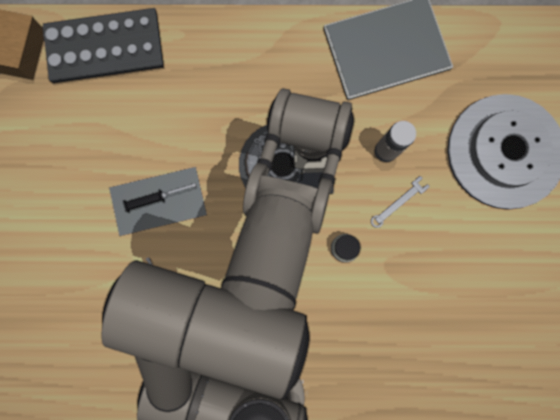

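The puller lies flat on the mat at about (160,200) in the top view. The can, jar and wrench are where they were. Handing in.

```bash
python3 -c "
from cell import workorder
print(workorder.hand_in())"
```

```text
the job is handed in; nothing more can be done
None
```

The loose spring's hook is round the anchor post and holding there under tension, and the puller is back flat on the mat. I handed in at about 48 s. No verdict is given, and two checks below are not clean.

**What I did:** I picked up the mat puller and dropped its pin into the hook's wide opening. I then drew it into the nose, stretched and lifted the hook, and brought it over the post. The load passed from the puller to the post, dropping from about 17 N to about 1 N, and the pin lifted out freely.

The hook first sat about 6 mm high, at roughly 32 mm. I pressed it down with the pin's end, laid the puller down, then fetched it again for a second, gentler press.

**What the last checks showed:**
- **Hook:** the wrist views show it round the post, with its seat about 99–100 mm from the spring hole.
- **Bystanders:** the can, jar and wrench are where they were. The arm was clear of everything.

**Checks that failed or disagreed:**
- **Hook height:** the wrist cameras gave 29–31 mm both before and after the second press, so that press did not measurably lower it. Pin contact suggested about 28 mm. I take it as about 29 mm, under the 31 mm limit but with little margin.
- **First press force:** one reading briefly reached 24 N at the wrist. I think most of that was the handle's rear touching the bench. I could not measure the puller-to-hook share, so I cannot rule out that it passed 20 N.

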